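# Stock the kit drawer and push it home

### The arm

A 6-joint arm with a two-finger parallel gripper is mounted at the origin on a cart in front of the work surface, level with it; the furniture and walls round the work are solid. World frame = base frame: x ahead of the robot, y to its left, z up, the work surface at z = 0. Lengths are in m, angles in degrees, forces in N, time in s.
With the tool pointing down it reaches from about 0.325 to 0.75 m from the base axis. Payload 7.6 kg.
Tool frame: the origin (TCP) lies midway between the tips of the shut fingers; the grasp point (between the pads) lies 19 mm behind it (grip_point_offset is the z of the grasp point in the tool frame, in m); z points along the fingers, y is the direction in which the jaws open and shut (so a half turn about z gives the same grasp; the last joint's range is limited). The gripper opens to 85 mm and grips with 20 to 120 N. Pads are 22 mm wide; open, the fingers measure 114 mm over their backs; the gripper's body (76 mm by 85 mm) begins 54 mm behind the grasp point. The pads swing forward as they close: fully open they stand 13 mm farther back than shut.
Start: joints at [-76.221, 2.991, 80.254, -0, 96.75, -4.028], TCP at [0.161, -0.5, 0.231] pointing down, gripper open.
Joint ranges: [-166.34, 166.34], [-52.06, 124.39], [6.96, 135.62], [-60.46, 240.46], [14.63, 156.25], [-167.68, 167.68]. Speed limits (degrees/s): [147.25, 147.25, 172.46, 180, 180, 180].

### API

Orientations are given as a 3x3 rotation matrix whose columns are the frame's x, y, z axes.
In Python, from bench import observe, grab_frame, job_done, grip_point_offset gives the robot as it stands. The module is installed in compiled form; this text tells all that it offers.
- The arm moves only by the tool step_arm, never from a script. Its argument "targets" is a list of rows, each a list of 5 numbers: the shift along the world's x, y, z as a fraction of full scale, then the turn about the world's z as a fraction of full scale, then the closure, from 0 (fully open) to 1 (shut). A call has 1 to 8 rows; each row shifts and turns the commanded pose from where the row before left it; what a row does not reach is not made up. Full scale, the value 1, is 0.15 m for a shift and pi/4 rad for a turn. A row lasts 1/10 s, in which the tool goes at most 50 mm and 8.59 degrees, less where a joint would pass 70% of its speed; a pose out of reach is approached as far as the arm can. A call with a number of a shift or a turn outside -1 to 1 is refused whole. A call with a gripper value outside its range is refused whole. The fingers move at their own pace and stop on an object; "squeeze" is the grip in N (left out, the last holds). Time passes only in rows, so rows that do not move let the fingers close. It gives the time, the measured TCP pose, the force and the opening at its end, in the units of the state.
- observe(): the state, without advancing time (a new reading comes with each control period).
- grab_frame(name): name is "side" or "top"; returns a dict with "frame" (400x640x3 uint8, red, green, blue), "fov_y" (degrees; the focal length in pixels is half the picture's height over the tangent of half this angle, whatever the lens; pixels are square), "cx", "cy" (the principal point, pixels), "rvec" (rotation vector, rad) and "tvec" (3), from world to camera coordinates, as OpenCV has them. Camera axes: x right, y down, z forward; pixel columns grow to the right and rows downward; lengths in m; the calibration is good to about 2 mm. A picture is of the moment at which its call begins. There is no depth.
- job_done(): hands the job in, once; it reports no verdict.
The state is a dict: "time": time; "q": joint angles; "joint_vel": joint speeds; "tau": joint torques, N m; "ee_pos": TCP position; "tcp_rot": TCP orientation; "ft_force": force on the tool from outside, world axes, zero at the start; "moment": the same for the moment, N m; "grip_width": opening from 0.0 (shut) to 1.0 (fully open).
Only numpy, scipy, OpenCV 4.12 (cv2) and the standard library are available. Lean on these libraries where they do the work, as an engineer would, in place of code of your own. Each camera call takes 0.05 s, during which the arm holds its last target.

### The job

Pull the part-open drawer of the grey bench unit all the way out, then lay every blue wax block and the needle carton that lie on the table flat and square in their fitted pockets in the drawer, one to a pocket. When all are seated, push the drawer gently, without slamming it, until it is fully home past its detent, and leave the cream pot, dark jar and gold spool standing where they are.

Things in the scene. Friction and masses are not known exactly. Their poses are not given: they have to be found in the camera images.
- kit_drawer (a joint): travel of the drawer of the low grey bench unit, m: 0 = fully home, 0.15 = fully out (stop); it slides out along -x of the pocket and handle points. About 1.5 N of friction holds it where it is left; on the way in a spring detent resists with about 5 N more from 0.009 to 0.003 and then pulls the drawer home
- drawer_handle (a point): middle of the drawer's steel bar handle: 10 mm thick, 110 mm long along this point's y, 38 mm above the table, 45 mm in front of the drawer's blue front panel (40 mm gap; panel 12 mm thick, top 56 mm above the table); x points into the unit. The unit is 370 wide, 180 deep, 64 mm high; its front edge is 57 mm behind the bar when the drawer is home
- pocket_needle (a point): centre of the floor of the needle-box pocket, the largest recess, at the left: 93 (x) x 61 (y) mm, 9 mm deep; axes as for the wax pockets. The long side (y) of the box goes along this x; the seated box's centre is 11 mm above this point and it stands 13 mm proud of the insert. 83 mm from the next wax pocket's centre
- pocket_wax0 (a point): floor centre of a wax pocket, 77 (x) x 45 (y) mm, 9 mm deep, in the drawer's wooden insert; x points along the travel into the unit, y to the left. A block's long side (y) goes along this x; its seated centre is 16 mm above this point, 23 mm of it proud of the insert. Any block fits any wax pocket; centres are 73 mm apart. Moves with the drawer; the left one of the three
- pocket_wax1 (a point): floor centre of a wax pocket, 77 (x) x 45 (y) mm, 9 mm deep, in the drawer's wooden insert; x points along the travel into the unit, y to the left. A block's long side (y) goes along this x; its seated centre is 16 mm above this point, 23 mm of it proud of the insert. Any block fits any wax pocket; centres are 73 mm apart. Moves with the drawer; the middle one
- pocket_wax2 (a point): floor centre of a wax pocket, 77 (x) x 45 (y) mm, 9 mm deep, in the drawer's wooden insert; x points along the travel into the unit, y to the left. A block's long side (y) goes along this x; its seated centre is 16 mm above this point, 23 mm of it proud of the insert. Any block fits any wax pocket; centres are 73 mm apart. Moves with the drawer; the right one
- wax_a_mid (a point): blue wax block, 40 (its x) x 72 (its y) x 32 mm high, lying flat loose on the table to the right of the unit (about 80 g); the point is its centre, 16 mm above its underside. May be absent
- wax_b_mid (a point): blue wax block, 40 (its x) x 72 (its y) x 32 mm high, lying flat loose on the table to the right of the unit (about 80 g); the point is its centre, 16 mm above its underside. May be absent
- wax_c_mid (a point): blue wax block, 40 (its x) x 72 (its y) x 32 mm high, lying flat loose on the table to the right of the unit (about 80 g); the point is its centre, 16 mm above its underside. May be absent
- needle_box_mid (a point): flat black and cream carton of needles, 56 (its x) x 88 (its y) x 22 mm high, lying flat loose on the table to the right of the unit (about 40 g); the point is its centre, 11 mm above its underside. May be absent
- cream_pot_mid (a point): white cream pot, 43 mm across, 58 mm high, standing among the blocks; its centre. A bystander
- pigment_jar_mid (a point): dark jar with a white cap, 53 mm across, 57 mm high, standing at the right; its centre. A bystander
- spool_mid (a point): gold thread spool, 33 mm across the foot, 66 mm high, standing at the left; its centre. A bystander

How it is judged (in metres and radians):
On the way, in this order (a step that is already met when the one before it is completed fails the run):
1. the drawer is pulled all the way out (value of joint kit_drawer above 0.14 m), for 0.2 s.
2. with the drawer still out, every wax block and the carton that are there lie flat and square in their pockets (value of joint kit_drawer above 0.1 m and ((horizontal distance between wax_a_mid and pocket_wax0 below 0.007 m and z of wax_a_mid in the frame of pocket_wax0 between 0.013 and 0.019 m and angle between wax_a_mid's own z axis and vertical below 0.1 rad and angle between the y axis of wax_a_mid and the x axis of pocket_wax0, either way round below 0.12 rad) or (horizontal distance between wax_a_mid and pocket_wax1 below 0.007 m and z of wax_a_mid in the frame of pocket_wax1 between 0.013 and 0.019 m and angle between wax_a_mid's own z axis and vertical below 0.1 rad and angle between the y axis of wax_a_mid and the x axis of pocket_wax1, either way round below 0.12 rad) or (horizontal distance between wax_a_mid and pocket_wax2 below 0.007 m and z of wax_a_mid in the frame of pocket_wax2 between 0.013 and 0.019 m and angle between wax_a_mid's own z axis and vertical below 0.1 rad and angle between the y axis of wax_a_mid and the x axis of pocket_wax2, either way round below 0.12 rad)) and ((horizontal distance between wax_b_mid and pocket_wax0 below 0.007 m and z of wax_b_mid in the frame of pocket_wax0 between 0.013 and 0.019 m and angle between wax_b_mid's own z axis and vertical below 0.1 rad and angle between the y axis of wax_b_mid and the x axis of pocket_wax0, either way round below 0.12 rad) or (horizontal distance between wax_b_mid and pocket_wax1 below 0.007 m and z of wax_b_mid in the frame of pocket_wax1 between 0.013 and 0.019 m and angle between wax_b_mid's own z axis and vertical below 0.1 rad and angle between the y axis of wax_b_mid and the x axis of pocket_wax1, either way round below 0.12 rad) or (horizontal distance between wax_b_mid and pocket_wax2 below 0.007 m and z of wax_b_mid in the frame of pocket_wax2 between 0.013 and 0.019 m and angle between wax_b_mid's own z axis and vertical below 0.1 rad and angle between the y axis of wax_b_mid and the x axis of pocket_wax2, either way round below 0.12 rad)) and ((horizontal distance between wax_c_mid and pocket_wax0 below 0.007 m and z of wax_c_mid in the frame of pocket_wax0 between 0.013 and 0.019 m and angle between wax_c_mid's own z axis and vertical below 0.1 rad and angle between the y axis of wax_c_mid and the x axis of pocket_wax0, either way round below 0.12 rad) or (horizontal distance between wax_c_mid and pocket_wax1 below 0.007 m and z of wax_c_mid in the frame of pocket_wax1 between 0.013 and 0.019 m and angle between wax_c_mid's own z axis and vertical below 0.1 rad and angle between the y axis of wax_c_mid and the x axis of pocket_wax1, either way round below 0.12 rad) or (horizontal distance between wax_c_mid and pocket_wax2 below 0.007 m and z of wax_c_mid in the frame of pocket_wax2 between 0.013 and 0.019 m and angle between wax_c_mid's own z axis and vertical below 0.1 rad and angle between the y axis of wax_c_mid and the x axis of pocket_wax2, either way round below 0.12 rad)) and horizontal distance between needle_box_mid and pocket_needle below 0.007 m and z of needle_box_mid in the frame of pocket_needle between 0.008 and 0.014 m and angle between needle_box_mid's own z axis and vertical below 0.1 rad and angle between the y axis of needle_box_mid and the x axis of pocket_needle, either way round below 0.12 rad), for 0.3 s.
3. the drawer is fully home at its detent (value of joint kit_drawer below 0.002 m), for 0.3 s.
At the end, for the whole second after the job is handed in: The drawer is home (within 2 mm), and each wax block present lies in a wax pocket and the carton, if present, in its own: centre within 7 mm of the pocket's centre and within 3 mm of the seated height, tilt under 0.1 rad, square within 0.12 rad (value of joint kit_drawer below 0.002 m and ((horizontal distance between wax_a_mid and pocket_wax0 below 0.007 m and z of wax_a_mid in the frame of pocket_wax0 between 0.013 and 0.019 m and angle between wax_a_mid's own z axis and vertical below 0.1 rad and angle between the y axis of wax_a_mid and the x axis of pocket_wax0, either way round below 0.12 rad) or (horizontal distance between wax_a_mid and pocket_wax1 below 0.007 m and z of wax_a_mid in the frame of pocket_wax1 between 0.013 and 0.019 m and angle between wax_a_mid's own z axis and vertical below 0.1 rad and angle between the y axis of wax_a_mid and the x axis of pocket_wax1, either way round below 0.12 rad) or (horizontal distance between wax_a_mid and pocket_wax2 below 0.007 m and z of wax_a_mid in the frame of pocket_wax2 between 0.013 and 0.019 m and angle between wax_a_mid's own z axis and vertical below 0.1 rad and angle between the y axis of wax_a_mid and the x axis of pocket_wax2, either way round below 0.12 rad)) and ((horizontal distance between wax_b_mid and pocket_wax0 below 0.007 m and z of wax_b_mid in the frame of pocket_wax0 between 0.013 and 0.019 m and angle between wax_b_mid's own z axis and vertical below 0.1 rad and angle between the y axis of wax_b_mid and the x axis of pocket_wax0, either way round below 0.12 rad) or (horizontal distance between wax_b_mid and pocket_wax1 below 0.007 m and z of wax_b_mid in the frame of pocket_wax1 between 0.013 and 0.019 m and angle between wax_b_mid's own z axis and vertical below 0.1 rad and angle between the y axis of wax_b_mid and the x axis of pocket_wax1, either way round below 0.12 rad) or (horizontal distance between wax_b_mid and pocket_wax2 below 0.007 m and z of wax_b_mid in the frame of pocket_wax2 between 0.013 and 0.019 m and angle between wax_b_mid's own z axis and vertical below 0.1 rad and angle between the y axis of wax_b_mid and the x axis of pocket_wax2, either way round below 0.12 rad)) and ((horizontal distance between wax_c_mid and pocket_wax0 below 0.007 m and z of wax_c_mid in the frame of pocket_wax0 between 0.013 and 0.019 m and angle between wax_c_mid's own z axis and vertical below 0.1 rad and angle between the y axis of wax_c_mid and the x axis of pocket_wax0, either way round below 0.12 rad) or (horizontal distance between wax_c_mid and pocket_wax1 below 0.007 m and z of wax_c_mid in the frame of pocket_wax1 between 0.013 and 0.019 m and angle between wax_c_mid's own z axis and vertical below 0.1 rad and angle between the y axis of wax_c_mid and the x axis of pocket_wax1, either way round below 0.12 rad) or (horizontal distance between wax_c_mid and pocket_wax2 below 0.007 m and z of wax_c_mid in the frame of pocket_wax2 between 0.013 and 0.019 m and angle between wax_c_mid's own z axis and vertical below 0.1 rad and angle between the y axis of wax_c_mid and the x axis of pocket_wax2, either way round below 0.12 rad)) and horizontal distance between needle_box_mid and pocket_needle below 0.007 m and z of needle_box_mid in the frame of pocket_needle between 0.008 and 0.014 m and angle between needle_box_mid's own z axis and vertical below 0.1 rad and angle between the y axis of needle_box_mid and the x axis of pocket_needle, either way round below 0.12 rad); the robot touches nothing.
It fails at once if the drawer is slammed (closing faster than 0.4 m/s) (velocity of joint kit_drawer below -0.4 m/s).
It fails at once if the cream pot, pigment jar or spool is moved more than 6 cm or knocked over (distance of any of cream_pot_mid, pigment_jar_mid, spool_mid from where it was at the start of the episode above 0.06 m or angle between any of cream_pot_mid, pigment_jar_mid, spool_mid's own z axis and vertical above 0.6 rad).
Of wax_a, wax_b, wax_c, needle_box only 3 to 4 are there at a start; the rules pass over those that are not, and their reading is None.
At some moment in a run one of wax_a, wax_b, wax_c, needle_box may be knocked a few centimetres aside while the robot is not near it.
Once in a run the grip may slacken for a moment while it holds something.
It also fails if it takes over 210 s, if anything falls off the work surface, if the arm or the gripper's body presses on something with over 40 N, if the wrist force passes 120 N, or if a joint passes its speed limit or range.

## Working session

There is one attempt and no reset: what is moved stays moved. The work goes in short steps, Python scripts to look and compute and a tool call to move; the robot and the scene stay as the last step left them, time stands still between calls to the robot, and variables do not carry over. Pictures are saved under pics/ and viewed, and the job is handed in when it is done.

Besides the shell and the picture viewer there is one more tool, called after ">>>" as a command line: name --pt "numbers of a row" for each row, then --argument value for the rest. step_arm: Moves the arm, as the interface text tells. Its arguments: {"type":"object","properties":{"targets":{"type":"array","items":{"type":"array","items":{"type":"number"}}},"squeeze":{"type":"number"}},"required":["targets"]}

```bash
mkdir -p pics; cat > h.py <<'E'
import numpy as np, cv2
from bench import observe, grab_frame, job_done, grip_point_offset
def snap(name,fn):
    d=grab_frame(name); cv2.imwrite('pics/'+fn,d['frame'][:,:,::-1]); np.savez('pics/'+fn[:-4]+'.npz',**d); return d
def K(d):
    f=d['frame'].shape[0]/2/np.tan(np.radians(d['fov_y'])/2)
    return np.array([[f,0,d['cx']],[0,f,d['cy']],[0,0,1.]])
def ray(d,uv):
    R=cv2.Rodrigues(np.array(d['rvec'],float))[0]; t=np.array(d['tvec'],float).ravel()
    uv=np.atleast_2d(np.array(uv,float)); p=np.c_[uv,np.ones(len(uv))]@np.linalg.inv(K(d)).T
    return -R.T@t, p@R
def onz(d,uv,z):
    o,r=ray(d,uv); s=(z-o[2])/r[:,2]; return o+s[:,None]*r
def proj(d,P):
    return cv2.projectPoints(np.atleast_2d(np.array(P,float)),np.array(d['rvec'],float),np.array(d['tvec'],float),K(d),None)[0][:,0]
E
python3 - <<'E'
from h import *
for n in('top','side'):
    d=snap(n,n+'0.png'); print(n,d['fov_y'],d['cx'],d['cy'],ray(d,[[320,200]]))
s=observe();print(s,grip_point_offset)
E
```

```text
top 53.586894038900226 322.8326470430119 198.62002586669493 (array([ 0.4643284 , -0.05751225,  1.39611224]), array([[ 0.05238893, -0.00606924, -0.99864001]]))
side 45.920542167557386 311.3375469519643 196.2848191192743 (array([0.69804674, 1.57549713, 1.2160633 ]), array([[-0.08386464, -0.81459524, -0.57428213]]))
{'time': 0.1, 'q': array([-7.62218730e+01,  3.02382304e+00,  8.03083726e+01,  1.71963135e-03,
        9.67505633e+01, -4.03037815e+00]), 'joint_vel': array([-0.00377213,  0.0371623 , -0.23576714,  0.0039473 , -0.00271819,
        0.05486737]), 'tau': array([ 1.53777757e-03, -3.82584035e+01, -3.60983741e+01, -1.31036191e-05,
        4.88485181e-03,  1.28698255e-05]), 'ee_pos': array([ 0.16050563, -0.49956926,  0.2305444 ]), 'tcp_rot': array([[ 9.52082952e-01,  3.05839751e-01, -3.15058239e-04],
       [ 3.05839885e-01, -9.52081917e-01,  1.40995073e-03],
       [ 1.31257728e-04, -1.43874743e-03, -9.99998956e-01]]), 'ft_force': array([ 0.23489973, -0.3451415 , -0.17542172]), 'moment': array([-0.03385483,  0.00407211,  0.02025244]), 'grip_width': 0.9995487144201106} -0.0187
```

View pics/top0.png

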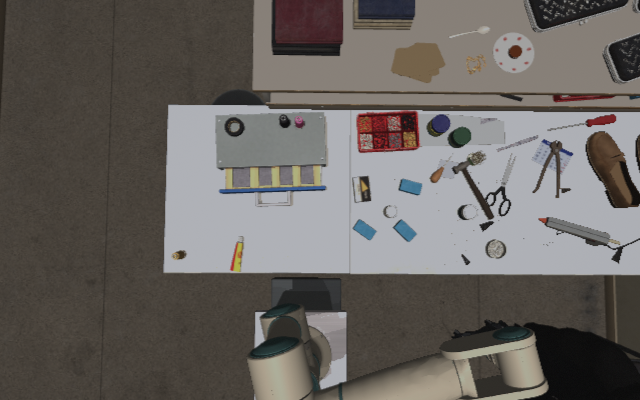

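View pics/side0.png

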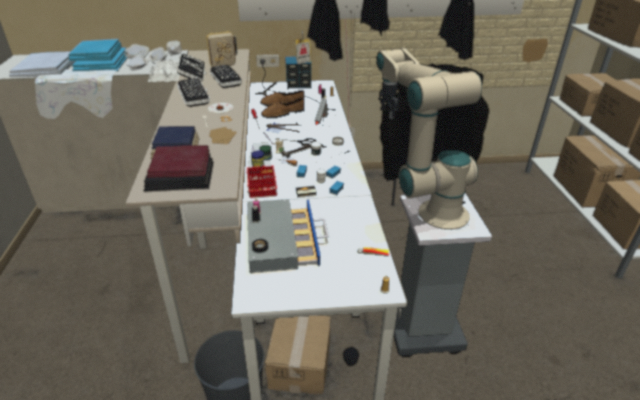

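```bash
python3 - <<'E'
from h import *
d=np.load('pics/top0.npz'); f=d['frame'][:,:,::-1]
cv2.imwrite('pics/c0.png',cv2.resize(f[100:275,160:360],None,fx=4,fy=3.4,interpolation=cv2.INTER_CUBIC)[:600,:800])
cv2.imwrite('pics/c1.png',cv2.resize(f[160:260,340:480],None,fx=5,fy=5,interpolation=cv2.INTER_CUBIC))
hsv=cv2.cvtColor(d['frame'],cv2.COLOR_RGB2HSV)
m=((hsv[...,0]>92)&(hsv[...,0]<112)&(hsv[...,1]>110)&(hsv[...,2]>90)).astype(np.uint8)
m[:100]=0;m[275:]=0
n,l,s,c=cv2.connectedComponentsWithStats(m)
for i in range(1,n):
    if s[i,4]>20: print(s[i],c[i])
E
```

```text
[400 179  22  16 219] [410.456621   186.48401826]
[220 186 105   7 284] [272.0915493  189.05985915]
[354 220  22  20 221] [364.25339367 229.45248869]
[394 220  22  21 228] [404.75       230.33333333]
```

```bash
python3 - <<'E'
from h import *
d=np.load('pics/top0.npz')
for u in [(213,112),(327,112),(220,190),(327,187),(255,206),(293,206),(179,254),(390,211),(467,212),(362,189)]: print(u,onz(d,[u],0.04).round(3))
E
```

```text
(213, 112) [[0.838 0.306 0.04 ]]
(327, 112) [[ 0.842 -0.088  0.04 ]]
(220, 190) [[0.567 0.277 0.04 ]]
(327, 187) [[ 0.58 -0.09  0.04]]
(255, 206) [[0.513 0.156 0.04 ]]
(293, 206) [[0.514 0.027 0.04 ]]
(179, 254) [[0.349 0.411 0.04 ]]
(390, 211) [[ 0.499 -0.306  0.04 ]]
(467, 212) [[ 0.498 -0.572  0.04 ]]
(362, 189) [[ 0.574 -0.21   0.04 ]]
```

View pics/c0.png

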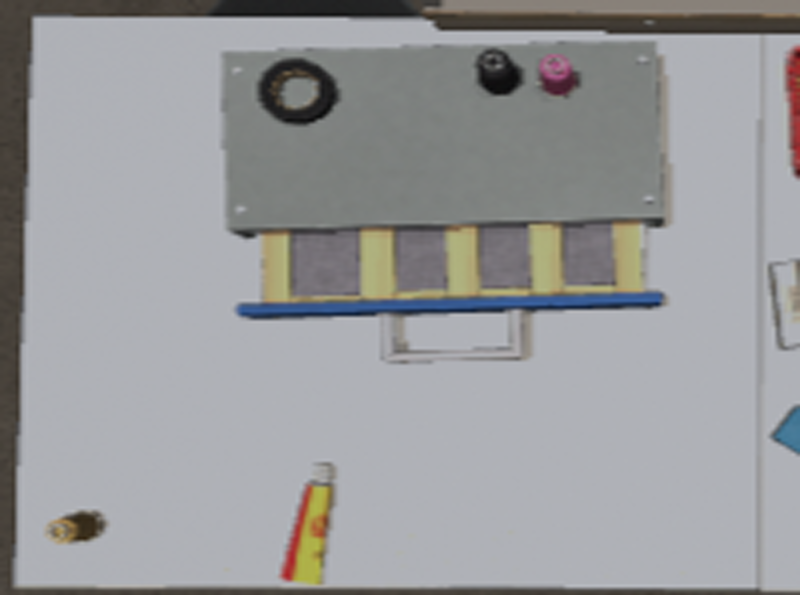

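View pics/c1.png

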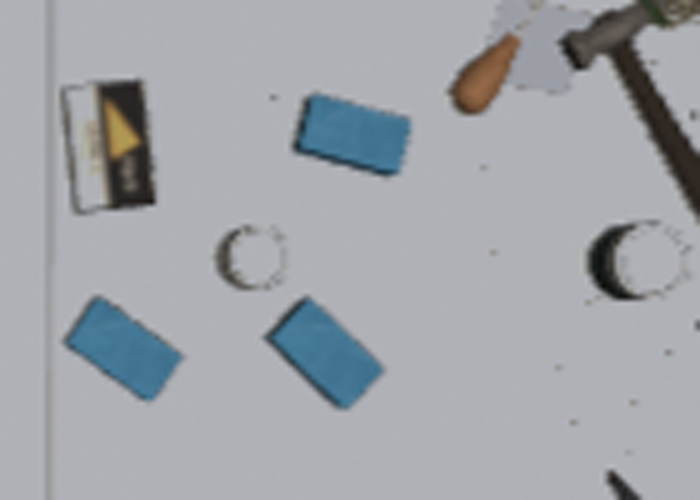

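```bash
cat >> h.py <<'E'
def rect_px(m):
    cs,_=cv2.findContours(m,cv2.RETR_EXTERNAL,cv2.CHAIN_APPROX_NONE)
    return cs
def wax(d,z=0.032,up=6,roi=None):
    """blue blobs -> pose on plane z; moments of supersampled mask"""
    f=cv2.resize(d['frame'],None,fx=up,fy=up,interpolation=cv2.INTER_CUBIC)
    h=cv2.cvtColor(f,cv2.COLOR_RGB2HSV)
    m=((h[...,0]>92)&(h[...,0]<112)&(h[...,1]>100)&(h[...,2]>110)).astype(np.uint8)
    m[:100*up]=0;m[300*up:]=0
    out=[]
    for c in rect_px(m):
        if cv2.contourArea(c)<120*up*up: continue
        uv=(c[:,0]+0.5)/up-0.5
        P=onz(d,uv,z)[:,:2]
        r=cv2.minAreaRect((P*1000).astype(np.float32))
        b=cv2.boxPoints(r); e=[b[1]-b[0],b[2]-b[1]]; L=max(e,key=np.linalg.norm)
        M=cv2.moments((P*1e3).astype(np.float32)[:,None])
        cen=(M['m10']/M['m00'],M['m01']/M['m00'])
        out.append((np.round(r[0],1),np.round(cen,1),np.round(sorted(r[1]),1),round(np.degrees(np.arctan2(L[1],L[0]))%180,1),uv.mean(0).round(0)))
    return out
E
python3 - <<'E'
from h import *
d=np.load('pics/top0.npz')
for o in wax(d): print(*o)
d2=np.load('pics/side0.npz')
for o in wax(d2): print('side',*o)
f=d['frame'].astype(int)
# blue panel
h=cv2.cvtColor(d['frame'],cv2.COLOR_RGB2HSV)
m=((h[...,0]>100)&(h[...,0]<120)&(h[...,1]>140)); m[:170]=0;m[200:]=0;m[:,340:]=0
ys,xs=np.nonzero(m);P=onz(d,np.c_[xs,ys],.056);p=np.polyfit(P[:,1],P[:,0],1);print('panel',P[:,:2].min(0),P[:,:2].max(0),p,P.mean(0))
print(f[150:215,274].tolist())
E
python3 - <<'E'
import cv2,sys
sys.path.insert(0,'.')
d=cv2.imread('pics/top0.png')
cv2.imwrite('pics/c2.png',cv2.resize(d[160:212,210:335],None,fx=6.3,fy=6.3,interpolation=cv2.INTER_NEAREST))
E
```

```text
[ 433.2 -358.9] [ 433.2 -359.1] [38.2 69.9] 46.2 [405. 230.]
[ 435.5 -218.6] [ 435.4 -218.7] [38.4 70.5] 55.0 [364. 230.]
[572.9  99.8] [573.2  97.3] [ 10.1 364.1] 92.5 [272. 189.]
[ 585.3 -379.2] [ 585.3 -379.4] [37.9 70.5] 74.8 [411. 186.]
panel [ 0.55948349 -0.07899532] [0.57891646 0.27270209] [-0.04122428  0.57290907] [0.5689586  0.09582856 0.056     ]
[[126, 130, 128], [127, 131, 128], [127, 131, 129], [127, 130, 128], [127, 130, 128], [128, 131, 129], [128, 131, 129], [128, 132, 129], [128, 131, 129], [126, 130, 128], [126, 130, 128], [126, 130, 128], [127, 130, 128], [127, 131, 129], [126, 130, 129], [121, 124, 122], [125, 104, 81], [127, 102, 73], [169, 158, 112], [174, 174, 123], [174, 176, 123], [175, 177, 125], [175, 176, 125], [175, 177, 125], [174, 176, 125], [175, 177, 125], [174, 176, 125], [175, 177, 126], [175, 177, 126], [175, 177, 127], [175, 177, 127], [174, 176, 127], [174, 177, 127], [175, 177, 127], [175, 177, 128], [175, 177, 128], [174, 164, 116], [112, 112, 92], [61, 89, 136], [54, 89, 144], [49, 80, 130], [26, 40, 64], [166, 168, 174], [175, 177, 183], [175, 177, 183], [175, 177, 182], [174, 177, 182], [176, 177, 183], [175, 177, 183], [175, 177, 183], [175, 177, 182], [175, 177, 183], [175, 177, 183], [158, 154, 158], [173, 174, 180], [155, 153, 156], [172, 174, 180], [175, 177, 183], [175, 177, 183], [175, 177, 183], [175, 177, 182], [175, 177, 183], [176, 177, 183], [175, 177, 183], [175, 177, 183]]
```

View pics/c2.png

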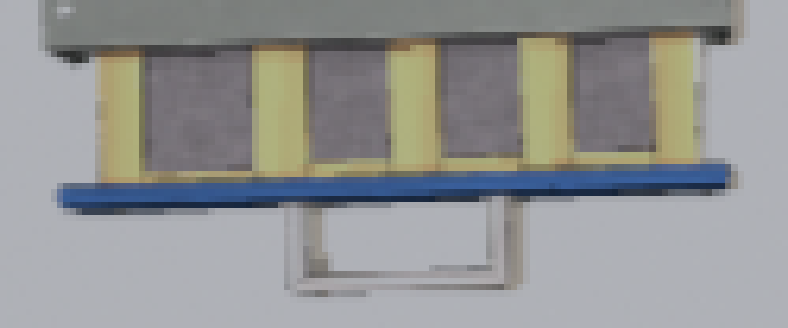

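>>> step_arm --pt "0.15 0.25 -0.03 0.104 0.5" --pt "0.15 0.25 -0.03 0.104 0.5" --pt "0.15 0.25 -0.03 0.104 0.5" --pt "0.15 0.25 -0.03 0.104 0.5" --pt "0.15 0.25 -0.03 0.104 0.5" --pt "0.15 0.25 -0.03 0.104 0.5" --pt "0.15 0.25 -0.03 0.104 0.5" --pt "0.15 0.25 -0.03 0.104 0.5" --squeeze 40

```text
time: 0.9
ee_pos: [0.341, -0.1981, 0.1949]
tcp_rot: [[0.568, 0.823, 0.0], [0.823, -0.568, -0.0], [-0.0, 0.0, -1.0]]
ft_force: [0.4, -0.3, -0.5]
grip_width: 0.505
```

>>> step_arm --pt "0.15 0.25 -0.03 0.104 0.5" --pt "0.15 0.25 -0.03 0.104 0.5" --pt "0.15 0.25 -0.03 0.104 0.5" --pt "0.15 0.25 -0.03 0.104 0.5" --pt "0.15 0.25 -0.03 0.104 0.5" --pt "0.15 0.25 -0.03 0.104 0.5" --pt "0.15 0.25 -0.03 0.104 0.5" --pt "0.15 0.25 -0.03 0.104 0.5"

```text
time: 1.7
ee_pos: [0.521, 0.102, 0.1587]
tcp_rot: [[-0.051, 0.999, -0.001], [0.999, 0.051, -0.0], [-0.0, -0.001, -1.0]]
ft_force: [0.4, -1.3, 1.1]
grip_width: 0.501
```

>>> step_arm --pt "0 0 -0.2 0 0.5" --pt "0 -0.03 -0.2 0 0.5" --pt "0 0 -0.2 0 0.5" --pt "0 0 -0.2 0 0.5" --pt "0 0 -0.1 0 0.5" --pt "0 0 0 0 0.5"

```text
time: 2.3
ee_pos: [0.5189, 0.0954, 0.022]
tcp_rot: [[-0.047, 0.999, -0.005], [0.999, 0.047, -0.001], [-0.0, -0.005, -1.0]]
ft_force: [0.2, -0.7, 0.4]
grip_width: 0.499
```

```bash
python3 - <<'E'
from h import *
d=snap('top','t1.png'); cv2.imwrite('pics/t1c.png',cv2.resize(d['frame'][150:250,200:345,::-1],None,fx=5.4,fy=5.4))
d=snap('side','s1.png'); cv2.imwrite('pics/s1c.png',cv2.resize(d['frame'][180:300,230:400,::-1],None,fx=4.5,fy=4.5))
print(observe()['ee_pos'])
E
```

```text
[0.52118865 0.09568732 0.0253496 ]
```

View pics/s1c.png

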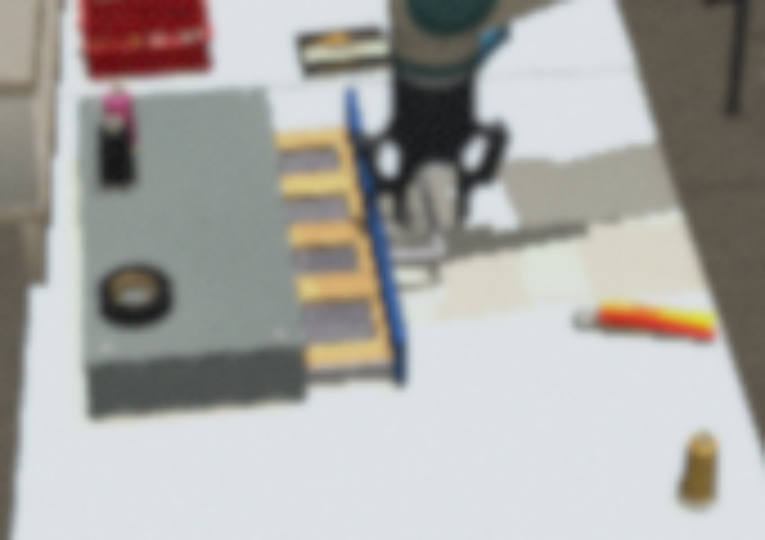

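The fingers straddle the bar, at crop pixel (425,235). Next I grip it and pull.

>>> step_arm --pt "0 0 0 0 1" --pt "0 0 0 0 1" --pt "0 0 0 0 1" --pt "0 0 0 0 1" --pt "0 0 0 0 1" --pt "-0.05 -0.002 0 0 1" --pt "-0.08 -0.003 0 0 1" --pt "-0.08 -0.003 0 0 1"

```text
time: 3.2
ee_pos: [0.4899, 0.0944, 0.0258]
tcp_rot: [[-0.047, 0.999, 0.004], [0.999, 0.047, 0.0], [0.0, 0.004, -1.0]]
ft_force: [2.5, -0.5, 6.5]
grip_width: 0.096
```

>>> step_arm --pt "-0.08 -0.003 0 0 1" --pt "-0.08 -0.003 0 0 1" --pt "-0.08 -0.003 0 0 1" --pt "-0.03 -0.001 0 0 1" --pt "-0.02 -0.001 0 0 1" --pt "0 0 0 0 1"

```text
time: 3.8
ee_pos: [0.446, 0.0926, 0.0258]
tcp_rot: [[-0.047, 0.999, 0.003], [0.999, 0.047, -0.0], [-0.0, 0.003, -1.0]]
ft_force: [-0.7, -2.1, 8.9]
grip_width: 0.094
```

>>> step_arm --pt "-0.02 -0.001 0 0 1" --pt "-0.02 -0.001 0 0 1" --pt "-0.02 -0.001 0 0 1" --pt "0 0 0 0 1"

```text
time: 4.2
ee_pos: [0.4435, 0.0925, 0.0261]
tcp_rot: [[-0.046, 0.999, 0.021], [0.999, 0.046, 0.002], [0.001, 0.021, -1.0]]
ft_force: [37.5, 2.0, -23.3]
grip_width: 0.095
```

>>> step_arm --pt "0.02 0 0 0 1" --pt "0 0 0 0 0.5" --pt "0 0 0 0 0.5" --pt "0 0 0 0 0.5" --pt "0 0 0 0 0.5"

```text
time: 4.7
ee_pos: [0.4391, 0.0923, 0.0241]
tcp_rot: [[-0.047, 0.999, -0.001], [0.999, 0.047, -0.0], [-0.0, -0.001, -1.0]]
ft_force: [1.4, -0.6, -0.1]
grip_width: 0.499
```

>>> step_arm --pt "0 0 0.1 0 0.5" --pt "0 0 0.2 0 0.5" --pt "0 0 0.2 0 0.3" --pt "0 0 0.2 0 0" --pt "0 -0.3 0.2 0 0" --pt "0 -0.3 0 0 0" --pt "0 -0.3 0 0 0" --pt "0 -0.3 0 0 0"

```text
time: 5.5
ee_pos: [0.4391, -0.0858, 0.1573]
tcp_rot: [[-0.048, 0.999, 0.001], [0.999, 0.048, -0.0], [-0.0, 0.001, -1.0]]
ft_force: [0.6, 0.5, -0.4]
grip_width: 0.995
```

```bash
python3 - <<'E'
from h import *
d=snap('top','t2.png'); cv2.imwrite('pics/t2c.png',cv2.resize(d['frame'][150:265,200:345,::-1],None,fx=5,fy=5,interpolation=cv2.INTER_NEAREST))
print(observe()['ee_pos'],observe()['ft_force'])
E
```

```text
[ 0.43879451 -0.09134361  0.15715627] [-0.84238265 -3.94706626  0.13303799]
```

View pics/t2.png

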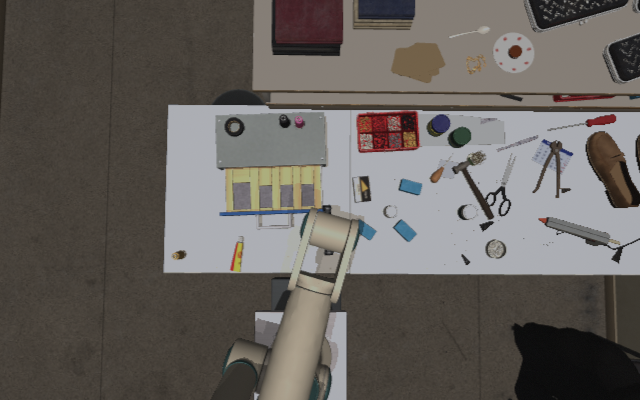

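View pics/t2c.png

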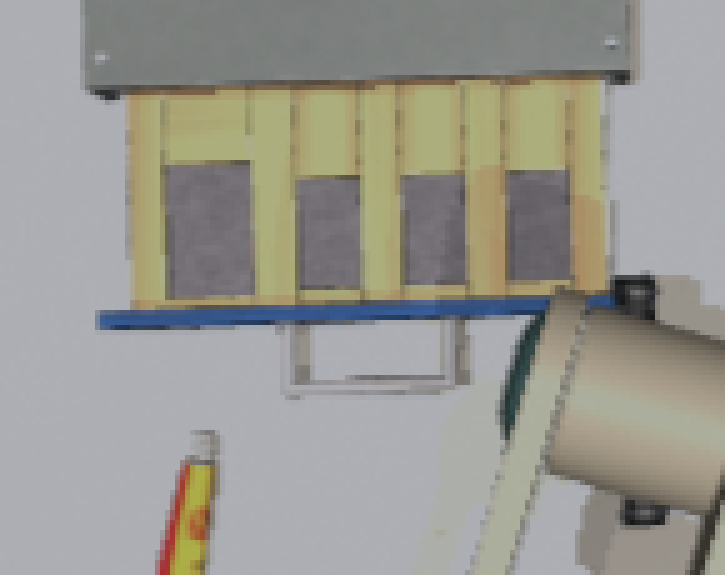

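>>> step_arm --pt "-0.23 -0.25 0.05 0 0.2" --pt "-0.23 -0.25 0.05 0 0.2" --pt "-0.23 -0.25 0 0 0.2" --pt "-0.23 -0.25 0 0 0.2" --pt "-0.2 -0.25 0 0 0.2" --pt "0 -0.05 0 0 0.2"

```text
time: 6.15
ee_pos: [0.2717, -0.2784, 0.1717]
tcp_rot: [[-0.04, 0.999, -0.001], [0.999, 0.04, -0.001], [-0.001, -0.001, -1.0]]
ft_force: [0.3, -0.5, -0.0]
grip_width: 0.799
```

```bash
cat >> h.py <<'E'
def up(d,x0,x1,y0,y1,k,fn): cv2.imwrite('pics/'+fn,cv2.resize(d['frame'][y0:y1,x0:x1,::-1],None,fx=k,fy=k,interpolation=cv2.INTER_NEAREST))
E
python3 - <<'E'
from h import *
d=snap('top','t3.png'); up(d,210,330,160,225,6,'t3c.png')
for o in wax(d): print(*o)
d=snap('side','s3.png'); up(d,240,340,185,275,6,'s3c.png')
print(observe()['ee_pos'])
E
```

```text
[ 433.4 -359.1] [ 433.2 -359.1] [38.4 70.6] 45.2 [405. 230.]
[ 435.6 -218.7] [ 435.6 -218.9] [38.2 70.6] 54.6 [364. 230.]
[493.8  96.5] [494.3  93.5] [ 10.8 364.1] 92.4 [273. 212.]
[ 585.4 -379.3] [ 585.4 -379.4] [38.  70.3] 75.0 [411. 186.]
[ 0.27432965 -0.27631468  0.17147632]
```

View pics/t3c.png

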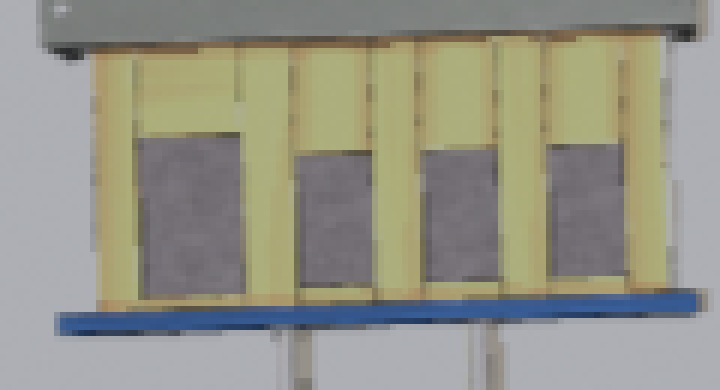

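View pics/s3c.png

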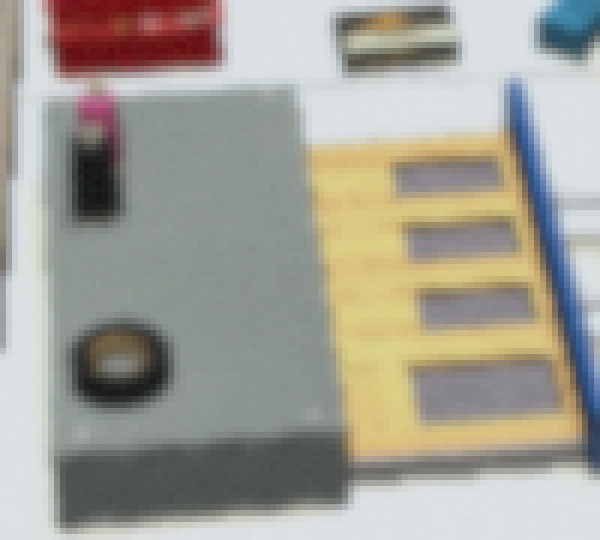

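View pics/t3.png

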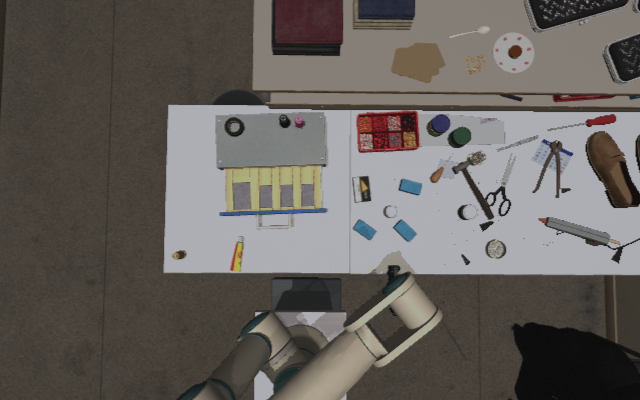

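```bash
cat >> h.py <<'E'
def pockets(d,box,z,upk=6,amin=60):
    x0,x1,y0,y1=box
    f=cv2.resize(d['frame'][y0:y1,x0:x1],None,fx=upk,fy=upk,interpolation=cv2.INTER_CUBIC)
    b=f[...,2].astype(int)-f[...,0]; # blue - red: grey ~0, wood negative
    m=((b>-22)&(b<25)&(f[...,0]<150)).astype(np.uint8)
    out=[]
    for c in rect_px(m):
        a=cv2.contourArea(c)
        if a<amin*upk*upk: continue
        uv=(c[:,0]+0.5)/upk-0.5+[x0,y0]
        P=onz(d,uv,z)[:,:2]*1e3
        r=cv2.minAreaRect(P.astype(np.float32))
        out.append((uv.mean(0).round(1),np.round(r[0],1),np.round(r[1],1),round(r[2],1)))
    return out
E
python3 - <<'E'
from h import *
d=np.load('pics/top3.npz') if 0 else np.load('pics/t3.npz')
s=np.load('pics/s3.npz')
for z in (.012,.022,):
  print(z)
  for o in pockets(d,(228,323,180,211),z): print(*o)
  for o in pockets(s,(302,337,208,258),z): print('  side',*o)
E
```

```text
0.012
[265.4 196.3] [549.  124.6] [77.5 44.6] 2.3
[286.4 195.6] [551.9  51.9] [77.5 45.5] 1.7
[307.4 194.8] [555.3 -21.6] [77.6 44.4] 2.1
[241.4 195.6] [550.8 208.5] [93.  60.6] 2.7
  side [320.6 249.5] [552.5 198.9] [86.6 45.3] 2.2
  side [319.  235.7] [550.8 115.6] [70.4 28.5] 2.2
  side [316.6 224.5] [553.6  41.9] [69.7 27.6] 2.6
0.022
[265.4 196.3] [548.4 123.3] [76.9 44.3] 2.3
[286.4 195.6] [551.2  51.1] [76.9 45.2] 1.7
[307.4 194.8] [554.6 -21.8] [77.  44.1] 2.1
[241.4 195.6] [550.1 206.6] [92.4 60.1] 2.7
  side [320.6 249.5] [553.7 210.4] [85.9 45. ] 2.2
  side [319.  235.7] [552.  127.7] [69.9 28.3] 2.2
  side [316.6 224.5] [554.8  54.6] [69.1 27.4] 2.6
```

>>> step_arm --pt "0.218 0.08 -0.093 -0.167 0.3" --pt "0.218 0.08 -0.093 -0.167 0.3" --pt "0.218 0.08 -0.093 -0.167 0.3" --pt "0.218 0.08 -0.093 -0.167 0.3" --pt "0.218 0.08 -0.093 -0.167 0.3" --pt "0 0 0 0 0.3" --pt "0 0 0 0 0.3"

```text
time: 6.95
ee_pos: [0.439, -0.2135, 0.1011]
tcp_rot: [[0.568, 0.823, -0.002], [0.823, -0.568, 0.001], [-0.0, -0.002, -1.0]]
ft_force: [-0.4, -0.9, -0.2]
grip_width: 0.703
```

```bash
python3 - <<'E'
from h import *
s=observe();print(s['ee_pos'],np.degrees(np.arctan2(s['tcp_rot'][1,0],s['tcp_rot'][0,0])))
E
```

```text
[ 0.43898219 -0.21354281  0.10112397] 55.399541722214636
```

>>> step_arm --pt "-0.023 -0.035 -0.2 -0.012 0.3" --pt "0 0 -0.2 0 0.3" --pt "0 0 -0.15 0 0.3" --pt "0 0 -0.07 0 0.3" --pt "0 0 0 0 0.3" --pt "0 0 0 0 0.3"

```text
time: 7.55
ee_pos: [0.4356, -0.2212, 0.0103]
tcp_rot: [[0.579, 0.815, 0.002], [0.815, -0.579, -0.001], [0.0, 0.002, -1.0]]
ft_force: [1.3, 0.1, -0.4]
grip_width: 0.697
```

>>> step_arm --pt "0 0 0 0 1" --pt "0 0 0 0 1" --pt "0 0 0 0 1" --pt "0 0 0 0 1" --pt "0 0 0 0 1" --pt "0 0 0 0 1" --squeeze 50

```text
time: 8.15
ee_pos: [0.436, -0.2215, 0.0106]
tcp_rot: [[0.58, 0.815, 0.003], [0.815, -0.58, -0.002], [0.0, 0.003, -1.0]]
ft_force: [0.3, 0.2, 6.7]
grip_width: 0.458
```

>>> step_arm --pt "0 0 0.1 0 1" --pt "0 0 0.2 0 1" --pt "0 0 0.2 0 1" --pt "0 0 0.1 0 1" --pt "0 0 0 0 1"

```text
time: 8.65
ee_pos: [0.4363, -0.2217, 0.1017]
tcp_rot: [[0.58, 0.815, 0.005], [0.815, -0.58, -0.003], [0.0, 0.006, -1.0]]
ft_force: [-0.0, 1.3, -0.0]
grip_width: 0.458
```

>>> step_arm --pt "0.092 0.288 0 -0.146 1" --pt "0.092 0.288 0 -0.146 1" --pt "0.092 0.288 0 -0.146 1" --pt "0.092 0.288 0 -0.146 1" --pt "0.092 0.288 0 -0.146 1" --pt "0.092 0.288 0 -0.146 1" --pt "0.092 0.288 0 -0.146 1" --pt "0.092 0.288 0 -0.146 1"

```text
time: 9.45
ee_pos: [0.545, 0.1265, 0.0973]
tcp_rot: [[1.0, 0.031, -0.002], [0.031, -1.0, -0.001], [-0.002, 0.0, -1.0]]
ft_force: [1.0, -0.4, -1.2]
grip_width: 0.458
```

>>> step_arm --pt "0 0 0 0 1" --pt "0 0 0 0 1"

```text
time: 9.65
ee_pos: [0.5446, 0.1253, 0.0972]
tcp_rot: [[0.999, 0.038, -0.003], [0.038, -0.999, -0.001], [-0.003, 0.001, -1.0]]
ft_force: [0.3, -0.2, -1.5]
grip_width: 0.459
```

```bash
cat >> h.py <<'E'
def st():
    s=observe();R=s['tcp_rot'];print('t',s['time'],'p',(s['ee_pos']*1e3).round(1),'yaw',np.degrees(np.arctan2(R[1,0],R[0,0])).round(2),'F',s['ft_force'].round(1),'w',(85*s['grip_width']).round(1))
E
python3 - <<'E'
from h import *
st()
d=snap('top','t4.png'); up(d,210,345,150,230,5.5,'t4c.png')
d=snap('side','s4.png'); up(d,240,360,165,275,5.4,'s4c.png')
E
```

```text
Traceback (most recent call last):
  File "h.py", line 52, in st
    s=observe();R=s['tcp_rot'];print('t',s['time'],'p',(s['ee_pos']*1e3).round(1),'yaw',np.degrees(np.arctan2(R[1,0],R[0,0])).round(2),'F',s['ft_force'].round(1),'w',(85*s['grip_width']).round(1))
                                                                                                                                                                      ^^^^^^^^^^^^^^^^^^^^^^^^^^
AttributeError: 'float' object has no attribute 'round'
```

```bash
sed -i "s/(85\*s\['grip_width'\]).round(1)/round(85*float(s['grip_width']),1)/" h.py
python3 - <<'E'
from h import *
st()
d=snap('top','t4.png'); up(d,210,345,150,230,5.5,'t4c.png')
d=snap('side','s4.png'); up(d,240,360,165,275,5.4,'s4c.png')
E
```

```text
t 9.65 p [544.6 125.3  97.2] yaw 2.17 F [ 0.3 -0.2 -1.5] w 39.0
```

View pics/s4c.png

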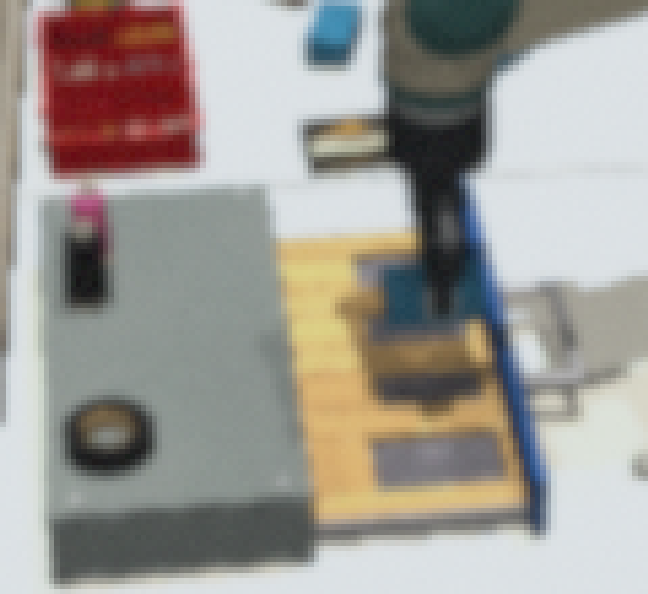

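View pics/t4c.png

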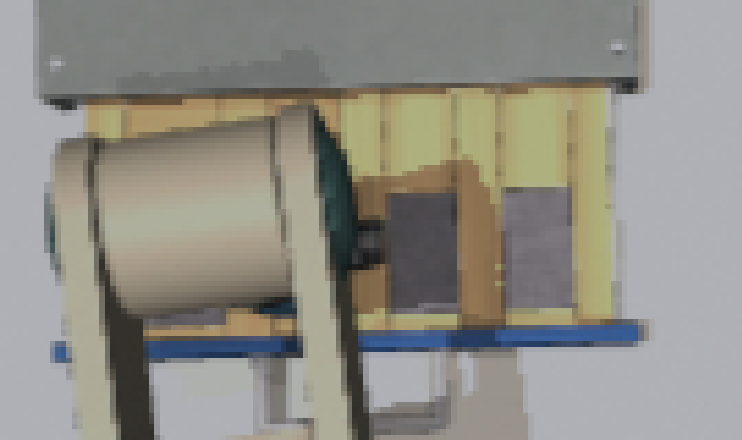

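```bash
cat >> h.py <<'E'
def ony(d,uv,y):
    o,r=ray(d,uv); s=(y-o[1])/r[:,1]; return o+s[:,None]*r
def heldside(d,y,box,upk=8):
    x0,x1,y0,y1=box
    f=cv2.resize(d['frame'][y0:y1,x0:x1],None,fx=upk,fy=upk,interpolation=cv2.INTER_CUBIC)
    h=cv2.cvtColor(f,cv2.COLOR_RGB2HSV)
    m=((h[...,0]>92)&(h[...,0]<106)&(h[...,1]>90)&(h[...,2]>50)).astype(np.uint8)
    c=max(rect_px(m),key=cv2.contourArea); uv=(c[:,0]+.5)/upk-.5+[x0,y0]
    P=ony(d,uv,y)*1e3
    return P[:,[0,2]].min(0),P[:,[0,2]].max(0),uv.min(0),uv.max(0)
E
python3 - <<'E'
from h import *
d=np.load('pics/s4.npz')
print(heldside(d,.145,(305,327,205,232)))
f=cv2.resize(d['frame'][200:240,295:340,::-1],None,fx=14,fy=14,interpolation=cv2.INTER_NEAREST);cv2.imwrite('pics/s4d.png',f)
E
```

```text
(array([556.83549507,  92.87316714]), array([584.56533491, 144.09565838]), array([311.0625, 213.8125]), array([318.3125, 224.6875]))
```

View pics/s4d.png

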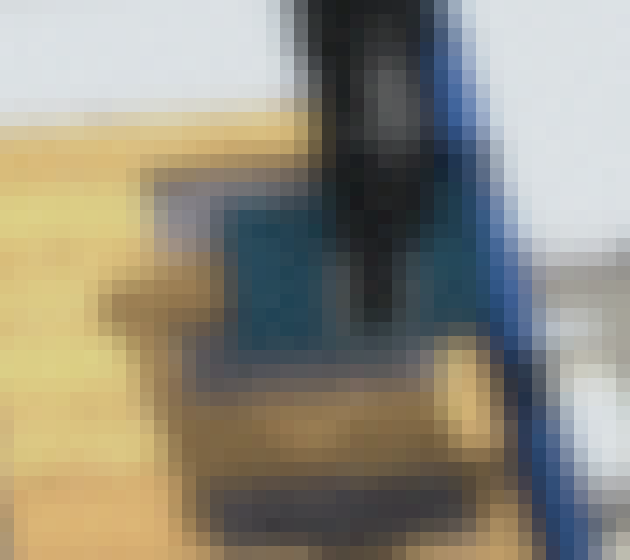

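```bash
python3 - <<'E'
from h import *
d=np.load('pics/s4.npz')
R=np.array([[np.cos(.038),-np.sin(.038)],[np.sin(.038),np.cos(.038)]])
for off in(2,4):
  for z in(.087,.117):
    for a in (36,-36):
      p=np.array([.5446,.1253])+R@np.array([(a+off)/1e3,.02]); print(off,z,a,proj(d,[[p[0],p[1],z]]).round(2))
for y in (.0195,.034):
  p=np.array([.5446,.1253])+R@[0,y]; print(proj(d,[[*p,.1]]))
# pocket check in s3 wax0 floor corners predicted
d=np.load('pics/s3.npz'); 
for c in((549.,124.),(551.9,51.4),(550.8,207.6)):
  for a in (38.5,-38.5):
    p=np.array(c)/1e3+R@[a/1e3,-.0225]; print(c,a,proj(d,[[*p,.012]]).round(2))
print(wax(d))
E
```

```text
2 0.087 36 [[311.87 226.27]]
2 0.087 -36 [[330.33 224.79]]
2 0.117 36 [[311.84 220.09]]
2 0.117 -36 [[330.47 218.62]]
4 0.087 36 [[311.36 226.31]]
4 0.087 -36 [[329.82 224.83]]
4 0.117 36 [[311.32 220.13]]
4 0.117 -36 [[329.95 218.66]]
[[321.6372869  222.74791375]]
[[322.16565276 225.05551059]]
(549.0, 124.0) 38.5 [[309.43 234.32]]
(549.0, 124.0) -38.5 [[328.36 232.77]]
(551.9, 51.4) 38.5 [[307.32 223.31]]
(551.9, 51.4) -38.5 [[325.69 221.85]]
(550.8, 207.6) 38.5 [[310.7  247.96]]
(550.8, 207.6) -38.5 [[330.33 246.3 ]]
[]
```

>>> step_arm --pt "0.011 -0.009 -0.2 0 1" --pt "0 0 -0.15 0 1" --pt "0 0 -0.03 0 1" --pt "0 0 0 0 1" --pt "0 0 0 0 1"

```text
time: 10.25
ee_pos: [0.5478, 0.1229, 0.0433]
tcp_rot: [[0.999, 0.034, 0.002], [0.034, -0.999, 0.0], [0.002, -0.0, -1.0]]
ft_force: [0.2, 0.4, -0.7]
grip_width: 0.455
```

```bash
python3 - <<'E'
from h import *
st()
d=snap('side','s5.png'); up(d,280,350,190,250,10,'s5c.png')
E
```

```text
t 10.25 p [547.8 122.9  43.3] yaw 1.98 F [ 0.2  0.4 -0.7] w 38.7
```

View pics/s5c.png

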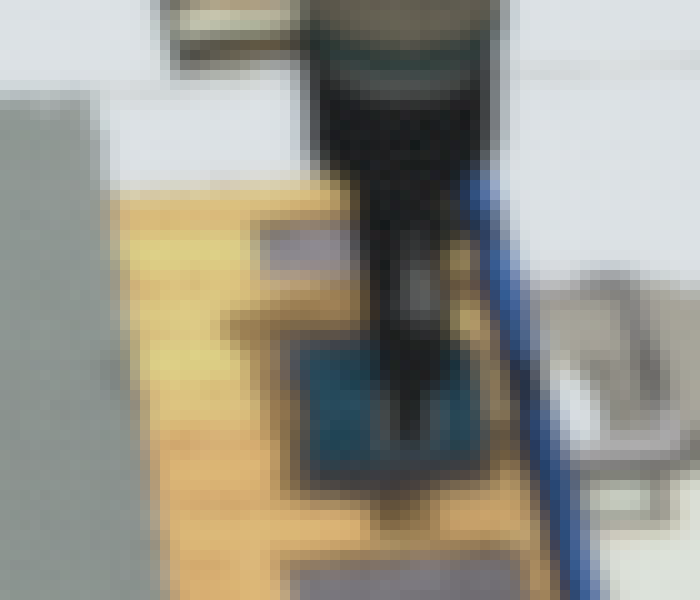

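>>> step_arm --pt "-0.01 0.007 0 0.005 1" --pt "0 0 -0.03 0 1" --pt "0 0 -0.03 0 1" --pt "0 0 -0.02 0 1" --pt "0 0 0 0 1"

```text
time: 10.8
ee_pos: [0.5453, 0.1244, 0.0292]
tcp_rot: [[0.999, 0.039, -0.001], [0.039, -0.999, -0.0], [-0.001, 0.0, -1.0]]
ft_force: [-0.0, -0.8, -1.6]
grip_width: 0.46
```

```bash
python3 - <<'E'
from h import *
st()
E
```

```text
t 10.8 p [545.3 124.4  29.2] yaw 2.24 F [-0.  -0.8 -1.6] w 39.1
```

>>> step_arm --pt "0 0 -0.02 0 1" --pt "0 0 -0.015 0 1" --pt "0 0 0 0 1"

```text
time: 11.1
ee_pos: [0.5453, 0.1243, 0.0242]
tcp_rot: [[0.999, 0.039, -0.001], [0.039, -0.999, -0.0], [-0.001, 0.0, -1.0]]
ft_force: [-0.6, 0.7, -0.8]
grip_width: 0.464
```

>>> step_arm --pt "0 0 -0.01 0 1" --pt "0 0 -0.01 0 1" --pt "0 0 0 0 1"

```text
time: 11.4
ee_pos: [0.5462, 0.1244, 0.0227]
tcp_rot: [[0.999, 0.039, 0.002], [0.039, -0.999, -0.0], [0.002, 0.0, -1.0]]
ft_force: [0.3, -0.2, 4.3]
grip_width: 0.463
```

>>> step_arm --pt "0 0 0 0 0.38" --pt "0 0 0 0 0.38" --pt "0 0 0.1 0 0.38" --pt "0 0 0.2 0 0.3" --pt "0 0 0.2 0 0.3" --pt "-0.2 -0.25 0.1 0.14 0.3" --pt "-0.2 -0.25 0 0.14 0.3" --pt "-0.2 -0.25 0 0.14 0.3"

```text
time: 12.2
ee_pos: [0.455, 0.0112, 0.1131]
tcp_rot: [[0.931, 0.366, 0.002], [0.366, -0.931, -0.0], [0.002, 0.001, -1.0]]
ft_force: [-0.5, -1.1, 0.0]
grip_width: 0.702
```

>>> step_arm --pt "-0.2 -0.28 0 0.14 0.3" --pt "-0.2 -0.28 0 0.14 0.3" --pt "-0.15 -0.28 0 0.14 0.3" --pt "-0.1 -0.28 0 0.14 0.3" --pt "0 -0.28 0 0 0.3" --pt "0 -0.1 0 0 0.3" --pt "0 0 0 0 0.3"

```text
time: 12.9
ee_pos: [0.3612, -0.2096, 0.1125]
tcp_rot: [[0.698, 0.717, 0.001], [0.717, -0.698, -0.001], [0.0, 0.001, -1.0]]
ft_force: [-0.2, 0.9, 0.4]
grip_width: 0.701
```

```bash
python3 - <<'E'
from h import *
d=snap('top','t6.png'); up(d,210,450,150,260,3.3,'t6c.png')
st()
for o in wax(d): print(*o)
for o in wax(d,z=.044): print('z44',*o)
for o in pockets(d,(228,323,180,211),.012): print(*o)
d=snap('side','s6.png')
E
```

```text
t 12.95 p [ 361.3 -208.3  112.3] yaw 45.84 F [ 0.2 -0.2 -1. ] w 59.6
[ 433.1 -359. ] [ 433.2 -359.1] [38.2 70.2] 46.2 [405. 230.]
[494.6  96.8] [495.   92.9] [ 10.9 364.6] 92.4 [273. 212.]
[548.2 124.9] [548.  124.8] [36.9 71.4] 2.3 [265. 196.]
[ 585.3 -379.3] [ 585.4 -379.4] [37.9 70.3] 74.9 [411. 186.]
z44 [ 433.4 -356.3] [ 433.5 -356.5] [37.8 69.6] 46.2 [405. 230.]
z44 [494.3  95.5] [494.7  91.6] [ 10.8 361.4] 92.4 [273. 212.]
z44 [547.4 123.3] [547.2 123.2] [36.6 70.8] 2.3 [265. 196.]
z44 [ 584.3 -376.5] [ 584.3 -376.6] [37.5 69.7] 74.9 [411. 186.]
[265.1 196.1] [549.2 126.1] [78.  47.2] 1.8
[286.4 195.4] [552.6  51.5] [77.2 45.3] 3.0
[307.4 194.6] [555.7 -21.5] [77.6 44.5] 2.0
[241.5 195.4] [551.4 208.6] [93.5 60.7] 2.6
```

View pics/t6c.png

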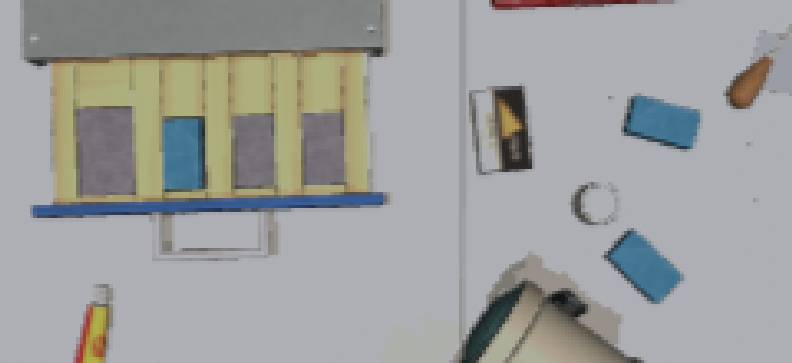

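>>> step_arm --pt "0.12 -0.251 0 0 0.3" --pt "0.12 -0.251 0 0 0.3" --pt "0.12 -0.251 0 0 0.3" --pt "0.12 -0.251 -0.1 0 0.3" --pt "0 0 -0.1 0 0.3" --pt "0 0 0 0 0.3" --pt "0 0 0 0 0.3"

```text
time: 13.7
ee_pos: [0.4335, -0.3568, 0.0819]
tcp_rot: [[0.694, 0.72, -0.0], [0.72, -0.694, 0.001], [0.0, -0.001, -1.0]]
ft_force: [0.5, 0.3, 0.2]
grip_width: 0.701
```

```bash
python3 - <<'E'
from h import *
st()
E
```

```text
t 13.7 p [ 433.5 -356.8   81.9] yaw 46.05 F [0.5 0.3 0.2] w 59.6
```

>>> step_arm --pt "0 -0.015 -0.2 0 0.3" --pt "0 0 -0.2 0 0.3" --pt "0 0 -0.08 0 0.3" --pt "0 0 0 0 0.3" --pt "0 0 0 0 0.3"

```text
time: 14.2
ee_pos: [0.4342, -0.3609, 0.0116]
tcp_rot: [[0.695, 0.719, 0.002], [0.719, -0.695, -0.002], [0.0, 0.003, -1.0]]
ft_force: [-0.2, -0.5, 0.5]
grip_width: 0.703
```

>>> step_arm --pt "0 0 0 0 1" --pt "0 0 0 0 1" --pt "0 0 0 0 1" --pt "0 0 0 0 1" --pt "0 0 0 0 1" --pt "0 0 0 0 1"

```text
time: 14.8
ee_pos: [0.4345, -0.3616, 0.0118]
tcp_rot: [[0.695, 0.719, 0.003], [0.719, -0.695, -0.003], [0.0, 0.004, -1.0]]
ft_force: [-0.4, 0.4, 6.5]
grip_width: 0.457
```

```bash
python3 - <<'E'
from h import *
st()
E
```

```text
t 14.8 p [ 434.5 -361.6   11.8] yaw 45.96 F [-0.4  0.4  6.5] w 38.8
```

>>> step_arm --pt "0 0 0.1 0 1" --pt "0 0 0.2 0 1" --pt "0 0 0.2 0 1" --pt "0 0 0.1 0 1" --pt "0.078 0.275 0 -0.097 1" --pt "0.078 0.275 0 -0.097 1" --pt "0.078 0.275 0 -0.097 1" --pt "0.078 0.275 0 -0.097 1"

```text
time: 15.6
ee_pos: [0.4802, -0.1941, 0.0997]
tcp_rot: [[0.881, 0.474, -0.0], [0.474, -0.881, 0.0], [-0.0, -0.0, -1.0]]
ft_force: [1.0, -0.8, -1.1]
grip_width: 0.458
```

>>> step_arm --pt "0.078 0.275 0 -0.097 1" --pt "0.078 0.275 0 -0.097 1" --pt "0.078 0.275 0 -0.097 1" --pt "0.078 0.275 0 -0.097 1" --pt "0.078 0.275 0 -0.097 1" --pt "0.078 0.275 0 -0.097 1" --pt "0 0 0 0 1" --pt "0 0 0 0 1"

```text
time: 16.4
ee_pos: [0.5502, 0.0525, 0.0994]
tcp_rot: [[0.999, 0.043, -0.001], [0.043, -0.999, -0.0], [-0.001, 0.0, -1.0]]
ft_force: [-0.2, -0.1, -1.3]
grip_width: 0.454
```

```bash
python3 - <<'E'
from h import *
st()
d=snap('side','s7.png'); up(d,280,350,170,240,8.5,'s7c.png')
E
```

```text
t 16.4 p [550.2  52.5  99.4] yaw 2.45 F [-0.2 -0.1 -1.3] w 38.6
```

View pics/s7c.png

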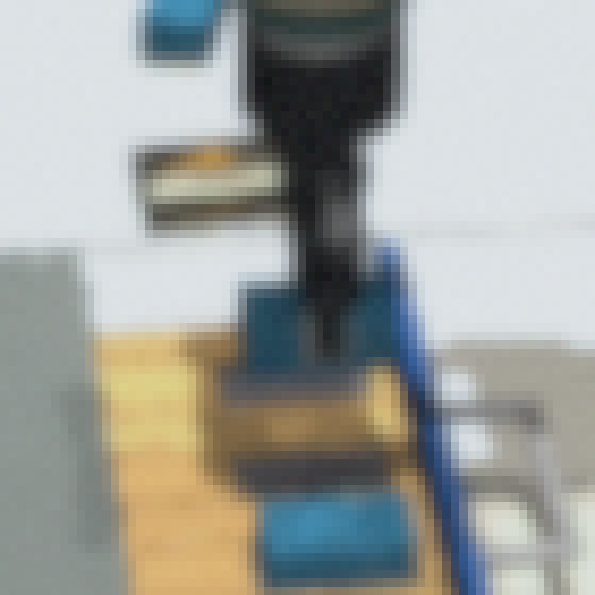

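>>> step_arm --pt "0.004 -0.007 -0.2 0 1" --pt "0 0 -0.15 0 1" --pt "0 0 -0.05 0 1" --pt "0 0 0 0 1" --pt "0 0 0 0 1"

```text
time: 16.95
ee_pos: [0.5517, 0.0502, 0.0408]
tcp_rot: [[0.999, 0.039, 0.002], [0.039, -0.999, -0.0], [0.002, 0.0, -1.0]]
ft_force: [-1.7, 0.3, 0.3]
grip_width: 0.459
```

```bash
python3 - <<'E'
from h import *
st()
E
```

```text
t 16.95 p [551.7  50.2  40.8] yaw 2.26 F [-1.7  0.3  0.3] w 39.0
```

>>> step_arm --pt "-0.004 0.008 -0.03 0 1" --pt "0 0 -0.03 0 1" --pt "0 0 -0.02 0 1" --pt "0 0 -0.01 0 1" --pt "0 0 0 0 1"

```text
time: 17.45
ee_pos: [0.5502, 0.052, 0.0257]
tcp_rot: [[0.999, 0.04, -0.001], [0.04, -0.999, -0.0], [-0.001, 0.0, -1.0]]
ft_force: [-0.1, -0.2, -0.6]
grip_width: 0.461
```

```bash
python3 - <<'E'
from h import *
st()
E
```

```text
t 17.45 p [550.2  52.   25.7] yaw 2.31 F [-0.1 -0.2 -0.6] w 39.2
```

In the pocket, below the insert's top. I lower it the last 2 mm and release.

>>> step_arm --pt "0 0 -0.01 0 1" --pt "0 0 -0.008 0 1" --pt "0 0 0 0 1"

```text
time: 17.75
ee_pos: [0.5508, 0.052, 0.0238]
tcp_rot: [[0.999, 0.04, 0.001], [0.04, -0.999, -0.0], [0.001, 0.0, -1.0]]
ft_force: [-1.3, 0.8, 1.9]
grip_width: 0.459
```

>>> step_arm --pt "0 0 0 0 0.4" --pt "0 0 0 0 0.4" --pt "0 0 0.1 0 0.4" --pt "0 0 0.2 0 0.3" --pt "0 0 0.2 0 0.3" --pt "0 -0.2 0.1 0.1 0.3" --pt "0 -0.3 0 0.18 0.3" --pt "0 -0.3 0 0.18 0.3"

```text
time: 18.55
ee_pos: [0.551, -0.068, 0.1156]
tcp_rot: [[0.919, 0.394, 0.003], [0.394, -0.919, -0.001], [0.003, 0.002, -1.0]]
ft_force: [0.8, 0.4, -0.7]
grip_width: 0.701
```

>>> step_arm --pt "-0.2 -0.25 0 0.18 0.3" --pt "-0.25 -0.2 0 0.18 0.3" --pt "-0.25 -0.2 0 0.18 0.3" --pt "-0.25 -0.2 0 0.18 0.3" --pt "-0.2 -0.2 0 0.18 0.3" --pt "0 -0.2 0 0.1 0.3" --pt "0 -0.2 0 0.1 0.3" --pt "0 0 0 0 0.3"

```text
time: 19.35
ee_pos: [0.3836, -0.2825, 0.1148]
tcp_rot: [[0.328, 0.945, 0.001], [0.945, -0.328, -0.002], [-0.001, 0.002, -1.0]]
ft_force: [0.1, 0.0, 0.4]
grip_width: 0.7
```

```bash
python3 - <<'E'
from h import *
d=snap('top','t8.png'); up(d,210,450,150,260,3.3,'t8c.png')
st()
for o in wax(d): print(*o)
for o in wax(d,z=.044): print('z44',*o)
for o in pockets(d,(228,323,180,211),.012): print(*o)
d=snap('side','s8.png')
E
```

```text
t 19.4 p [ 383.8 -280.9  114.5] yaw 70.79 F [0.1 0.7 0.2] w 58.9
[494.8  96.8] [495.2  93.4] [ 11.  364.6] 92.4 [274. 212.]
[548.4 124.9] [548.3 124.9] [36.9 71.5] 2.3 [265. 196.]
[551.9  51.3] [551.3  51.7] [38.3 71.2] 2.3 [286. 195.]
[ 585.3 -379.3] [ 585.4 -379.4] [37.9 70.3] 74.9 [411. 186.]
z44 [494.6  95.5] [494.9  92. ] [ 10.9 361.4] 92.4 [274. 212.]
z44 [547.6 123.3] [547.5 123.3] [36.6 70.8] 2.3 [265. 196.]
z44 [551.1  50.4] [550.6  50.7] [38.  70.5] 2.3 [286. 195.]
z44 [ 584.3 -376.5] [ 584.3 -376.6] [37.5 69.7] 74.9 [411. 186.]
[265.1 196.1] [549.8 126.1] [77.6 47.1] 2.3
[286.3 195.3] [552.7  52.3] [78.1 46.5] 2.2
[307.4 194.6] [555.9 -21.5] [77.6 44.4] 2.0
[241.5 195.4] [551.6 208.6] [93.5 60.7] 2.6
```

View pics/t8c.png

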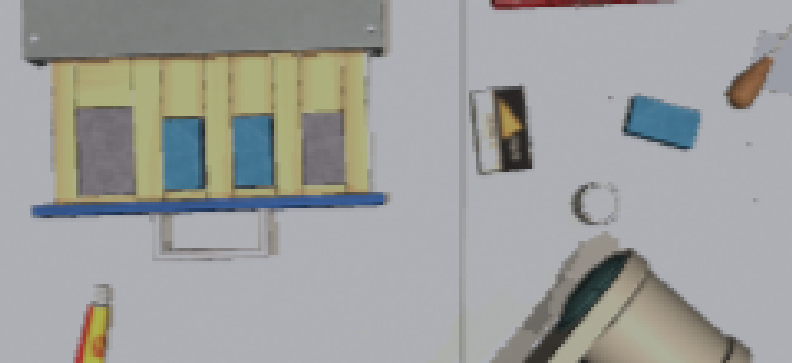

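>>> step_arm --pt "0.269 -0.132 0 0.03 0.3" --pt "0.269 -0.132 0 0.03 0.3" --pt "0.269 -0.132 0 0.03 0.3" --pt "0.269 -0.132 -0.1 0 0.3" --pt "0.269 -0.132 -0.1 0 0.3" --pt "0 0 0 0 0.3" --pt "0 0 0 0 0.3"

```text
time: 20.15
ee_pos: [0.5858, -0.3771, 0.0812]
tcp_rot: [[0.258, 0.966, -0.003], [0.966, -0.258, 0.003], [0.002, -0.004, -1.0]]
ft_force: [0.2, 0.2, 1.6]
grip_width: 0.702
```

```bash
python3 - <<'E'
from h import *
st()
E
```

```text
t 20.15 p [ 585.8 -377.1   81.2] yaw 75.05 F [0.2 0.2 1.6] w 59.7
```

>>> step_arm --pt "0 -0.012 -0.2 0 0.3" --pt "0 0 -0.2 0 0.3" --pt "0 0 -0.08 0 0.3" --pt "0 0 0 0 0.3" --pt "0 0 0 0 0.3"

```text
time: 20.65
ee_pos: [0.5864, -0.3808, 0.0145]
tcp_rot: [[0.259, 0.966, 0.003], [0.966, -0.259, -0.002], [-0.001, 0.003, -1.0]]
ft_force: [0.5, -0.9, 0.8]
grip_width: 0.7
```

>>> step_arm --pt "0 0 0 0 1" --pt "0 0 0 0 1" --pt "0 0 0 0 1" --pt "0 0 0 0 1" --pt "0 0 0 0 1" --pt "0 0 0 0 1"

```text
time: 21.25
ee_pos: [0.5869, -0.3813, 0.0145]
tcp_rot: [[0.259, 0.966, 0.004], [0.966, -0.259, -0.002], [-0.001, 0.004, -1.0]]
ft_force: [-0.8, 0.4, 6.1]
grip_width: 0.461
```

```bash
python3 - <<'E'
from h import *
st()
E
```

```text
t 21.25 p [ 586.9 -381.3   14.5] yaw 74.99 F [-0.8  0.4  6.1] w 39.2
```

>>> step_arm --pt "0 0 0.1 0 1" --pt "0 0 0.2 0 1" --pt "0 0 0.2 0 1" --pt "0 0 0.1 0 1" --pt "-0.022 0.24 0 -0.162 1" --pt "-0.022 0.24 0 -0.162 1" --pt "-0.022 0.24 0 -0.162 1" --pt "-0.022 0.24 0 -0.162 1"

```text
time: 22.05
ee_pos: [0.572, -0.2351, 0.1014]
tcp_rot: [[0.701, 0.713, -0.0], [0.713, -0.701, 0.0], [-0.0, -0.0, -1.0]]
ft_force: [1.0, 0.7, -1.3]
grip_width: 0.457
```

>>> step_arm --pt "-0.022 0.24 0 -0.162 1" --pt "-0.022 0.24 0 -0.162 1" --pt "-0.022 0.24 0 -0.162 1" --pt "-0.022 0.24 0 -0.162 1" --pt "-0.022 0.24 0 -0.162 1" --pt "-0.022 0.24 0 -0.162 1" --pt "0 0 0 0 1" --pt "0 0 0 0 1"

```text
time: 22.85
ee_pos: [0.5527, -0.0202, 0.1016]
tcp_rot: [[0.999, 0.039, 0.0], [0.039, -0.999, -0.001], [0.0, 0.001, -1.0]]
ft_force: [-0.0, -0.3, -0.0]
grip_width: 0.457
```

```bash
python3 - <<'E'
from h import *
st()
d=snap('side','s9.png'); up(d,280,350,170,240,8.5,'s9c.png')
E
```

```text
t 22.85 p [552.7 -20.2 101.6] yaw 2.26 F [-0.  -0.3 -0. ] w 38.8
```

View pics/s9c.png

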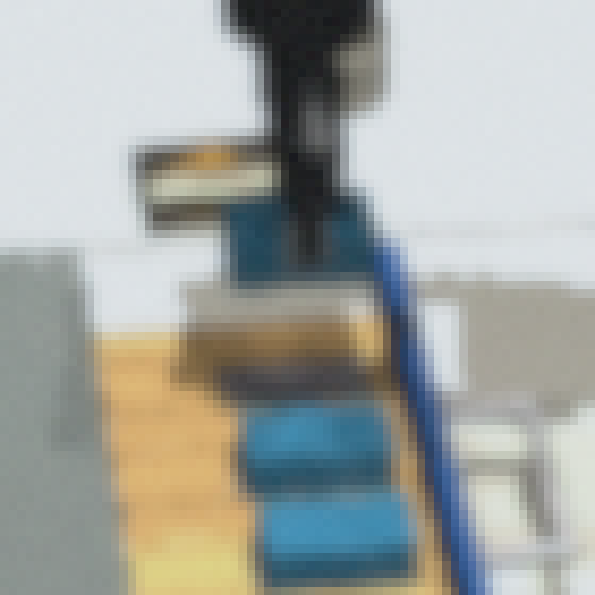

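>>> step_arm --pt "0.008 -0.006 -0.2 0 1" --pt "0 0 -0.15 0 1" --pt "0 0 -0.04 0 1" --pt "0 0 0 0 1" --pt "0 0 0 0 1"

```text
time: 23.4
ee_pos: [0.5547, -0.0221, 0.0442]
tcp_rot: [[0.999, 0.036, 0.002], [0.036, -0.999, -0.0], [0.002, 0.0, -1.0]]
ft_force: [-0.3, 1.2, -0.5]
grip_width: 0.46
```

```bash
python3 - <<'E'
from h import *
st()
E
```

```text
t 23.4 p [554.7 -22.1  44.2] yaw 2.07 F [-0.3  1.2 -0.5] w 39.1
```

>>> step_arm --pt "-0.002 0.005 -0.03 0.004 1" --pt "0 0 -0.03 0 1" --pt "0 0 -0.02 0 1" --pt "0 0 -0.01 0 1" --pt "0 0 0 0 1"

```text
time: 23.9
ee_pos: [0.5534, -0.0206, 0.0291]
tcp_rot: [[0.999, 0.04, -0.001], [0.04, -0.999, -0.0], [-0.001, -0.0, -1.0]]
ft_force: [0.9, -0.4, -0.2]
grip_width: 0.457
```

```bash
python3 - <<'E'
from h import *
st()
E
```

```text
t 23.9 p [553.4 -20.6  29.1] yaw 2.27 F [ 0.9 -0.4 -0.2] w 38.8
```

>>> step_arm --pt "0 0 -0.01 0 1" --pt "0 0 -0.008 0 1" --pt "0 0 -0.002 0 1" --pt "0 0 0 0 1"

```text
time: 24.3
ee_pos: [0.5536, -0.0206, 0.0265]
tcp_rot: [[0.999, 0.04, 0.0], [0.04, -0.999, -0.0], [0.0, 0.0, -1.0]]
ft_force: [0.3, -0.3, -1.6]
grip_width: 0.455
```

>>> step_arm --pt "0 0 0 0 0.4" --pt "0 0 0 0 0.4" --pt "0 0 0.1 0 0.4" --pt "0 0 0.2 0 0.2" --pt "0 0 0.2 0 0.2" --pt "-0.2 -0.2 0.1 0 0.1" --pt "-0.3 -0.1 0 0 0.1" --pt "-0.3 0 0 0 0.1"

```text
time: 25.1
ee_pos: [0.4329, -0.067, 0.1182]
tcp_rot: [[0.999, 0.038, 0.003], [0.038, -0.999, -0.001], [0.003, 0.001, -1.0]]
ft_force: [-0.1, -0.7, 0.3]
grip_width: 0.906
```

>>> step_arm --pt "-0.2 -0.2 0 0 0.1" --pt "0 -0.2 0 0 0.1" --pt "0 -0.1 0 0 0.1" --pt "0 0 0 0 0.1"

```text
time: 25.5
ee_pos: [0.4037, -0.1422, 0.1179]
tcp_rot: [[0.999, 0.037, 0.002], [0.037, -0.999, -0.001], [0.002, 0.001, -1.0]]
ft_force: [0.5, -0.3, -0.6]
grip_width: 0.896
```

```bash
python3 - <<'E'
from h import *
d=snap('top','t10.png'); up(d,210,450,150,260,3.3,'t10c.png')
up(d,345,380,170,210,14,'box.png')
st()
for o in wax(d,z=.044): print('z44',*o)
for o in pockets(d,(228,323,180,211),.012): print(*o)
d=snap('side','s10.png');up(d,290,330,175,210,14,'boxs.png')
E
```

```text
t 25.55 p [ 403.8 -141.2  117.5] yaw 2.17 F [-0.9  0.7  1. ] w 76.7
z44 [494.5  95.5] [494.7  96.4] [ 10.7 361.4] 92.4 [273. 212.]
z44 [547.6 123.4] [547.5 123.3] [36.5 70.9] 2.2 [265. 196.]
z44 [551.   52.8] [550.5  52.4] [37.  70.2] 0.6 [285. 195.]
z44 [553.9 -21.9] [553.9 -21.6] [38.4 69.7] 1.8 [307. 195.]
[265.1 196.1] [549.7 126.1] [77.7 47.1] 2.3
[286.1 195.3] [552.4  53.3] [78.5 47.6] 2.3
[307.3 194.6] [555.7 -21.3] [78.  45.8] 2.7
[241.5 195.4] [551.6 208.5] [93.6 60.6] 2.8
```

View pics/t10c.png

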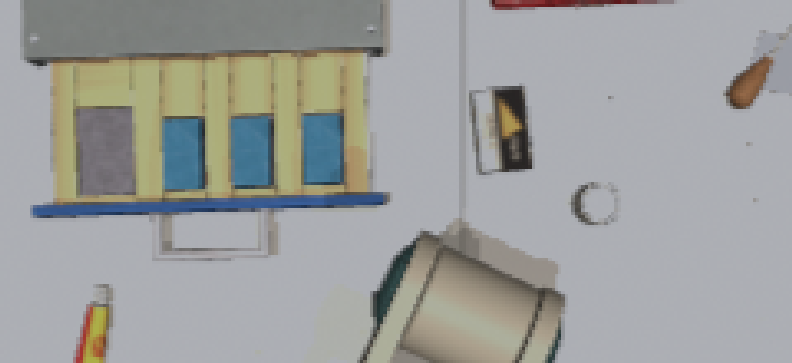

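View pics/box.png

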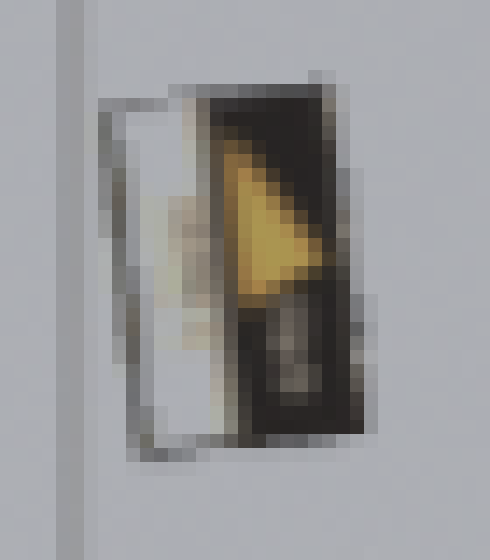

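View pics/boxs.png

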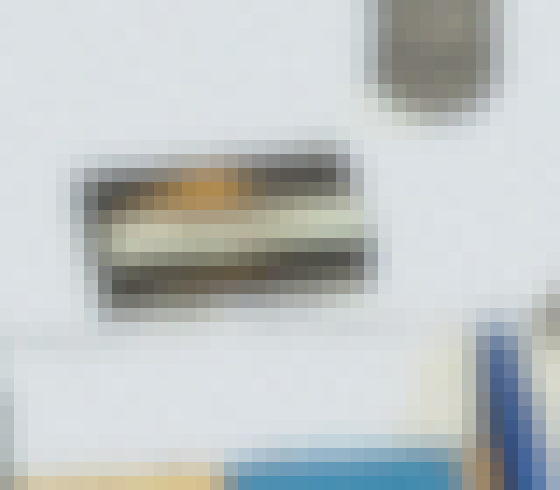

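```bash
python3 - <<'E'
from h import *
d=np.load('pics/t10.npz')
TL,TR,BR,BL=(351.6,176.5),(368.3,175.7),(371.1,200.6),(353.9,202.4)
f=lambda p,z:onz(d,[p],z)[0,:2]*1e3
R=[f(TR,.022),f(BR,.022)];Lf=[f(TL,0),f(BL,0)];B=[f(TL,.022),f(TR,.022)];F=[f(BL,0),f(BR,0)]
for n,e in zip('R L B F'.split(),(R,Lf,B,F)):
    v=e[1]-e[0]; print(n,(sum(e)/2).round(1),np.linalg.norm(v).round(1),np.degrees(np.arctan2(v[1],v[0]))%180)
print((sum(R)/2+sum(Lf)/2)/2,(sum(B)/2+sum(F)/2)/2)
# dark/edge mask outline alternative: background difference
fr=cv2.resize(d['frame'][165:215,347:382],None,fx=8,fy=8,interpolation=cv2.INTER_CUBIC).astype(int)
m=((np.abs(fr-np.array([174,176,181])).max(2)>18)).astype(np.uint8); m[:,:16]=0
c=max(rect_px(m),key=cv2.contourArea); uv=(cv2.convexHull(c)[:,0]+.5)/8-.5+[347,165]
for z in (0,.011,.022):
  r=cv2.minAreaRect((onz(d,uv,z)[:,:2]*1e3).astype(np.float32)); print(z,r)
s=np.load('pics/s10.npz')
for p in ((290+84/14-.5,175+182/14-.5),(290+352/14-.5,175+158/14-.5),(290+372/14-.5,175+238/14-.5),(290+104/14-.5,175+270/14-.5)): print('side top',f.__call__ and (onz(s,[p],.022)[0,:2]*1e3).round(1))
E
```

```text
R [ 579.  -238.8] 87.5 6.374382154369556
L [ 575.8 -181.7] 92.2 5.167266752475882
B [ 620.9 -204.8] 58.5 93.17979838298227
F [ 533.3 -216.2] 61.3 96.347412911382
[ 577.41051891 -210.25137951] [ 577.07526915 -210.52392783]
0 ((578.5667724609375, -211.82591247558594), (95.93943786621094, 65.58417510986328), 6.33560037612915)
0.011 ((577.6666870117188, -210.61009216308594), (95.1834716796875, 65.06742858886719), 6.335694789886475)
0.022 ((576.7666625976562, -209.39422607421875), (94.42758178710938, 64.55071258544922), 6.335665225982666)
side top [ 625.6 -227.7]
side top [ 537.  -233.9]
side top [ 534.7 -186.5]
side top [ 622.  -176.1]
```

>>> step_arm --pt "0.289 -0.115 0 0.022 0.1" --pt "0.289 -0.115 0 0.022 0.1" --pt "0.289 -0.115 -0.1 0.022 0.1" --pt "0.289 -0.115 -0.1 0.022 0.1" --pt "0 0 0 0 0.1" --pt "0 0 0 0 0.1"

```text
time: 26.2
ee_pos: [0.577, -0.2083, 0.0843]
tcp_rot: [[0.994, 0.11, -0.004], [0.11, -0.994, 0.002], [-0.004, -0.002, -1.0]]
ft_force: [-0.1, 1.0, -0.1]
grip_width: 0.899
```

```bash
python3 - <<'E'
from h import *
st()
E
```

```text
t 26.2 p [ 577.  -208.3   84.3] yaw 6.3 F [-0.1  1.  -0.1] w 76.4
```

>>> step_arm --pt "0 -0.008 -0.2 0 0.1" --pt "0 0 -0.2 0 0.1" --pt "0 0 -0.1 0 0.1" --pt "0 0 -0.02 0 0.1" --pt "0 0 0 0 0.1"

```text
time: 26.7
ee_pos: [0.5774, -0.2107, 0.0102]
tcp_rot: [[0.994, 0.109, 0.002], [0.109, -0.994, -0.001], [0.002, 0.001, -1.0]]
ft_force: [-0.0, 0.7, 0.2]
grip_width: 0.897
```

```bash
python3 - <<'E'
from h import *
st()
d=snap('side','s11.png');up(d,285,335,160,210,12,'s11c.png')
E
```

```text
t 26.7 p [ 577.4 -210.7   10.2] yaw 6.25 F [-0.   0.7  0.2] w 76.2
```

View pics/s11c.png

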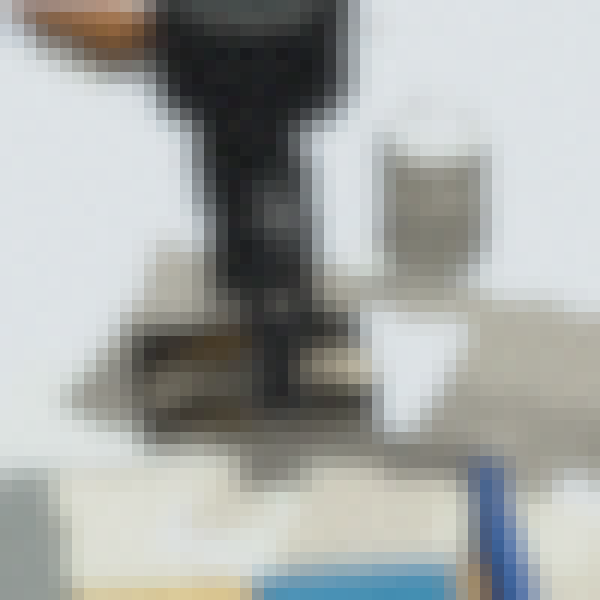

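>>> step_arm --pt "0 0 -0.012 0 0.1" --pt "0 0 0 0 1" --pt "0 0 0 0 1" --pt "0 0 0 0 1" --pt "0 0 0 0 1" --pt "0 0 0 0 1" --squeeze 40

```text
time: 27.35
ee_pos: [0.5776, -0.2112, 0.0077]
tcp_rot: [[0.994, 0.108, 0.002], [0.108, -0.994, -0.001], [0.001, 0.001, -1.0]]
ft_force: [-0.4, -0.6, 5.8]
grip_width: 0.644
```

```bash
python3 - <<'E'
from h import *
st()
E
```

```text
t 27.35 p [ 577.6 -211.2    7.7] yaw 6.23 F [-0.4 -0.6  5.8] w 54.7
```

>>> step_arm --pt "0 0 0.07 0 1" --pt "0 0 0.15 0 1" --pt "0 0 0.2 0 1" --pt "0 0 0.2 0 1" --pt "-0.018 0.28 0 -0.009 1" --pt "-0.018 0.28 0 -0.009 1" --pt "-0.018 0.28 0 -0.009 1" --pt "-0.018 0.28 0 -0.009 1"

```text
time: 28.15
ee_pos: [0.5657, -0.0413, 0.1]
tcp_rot: [[0.997, 0.08, -0.0], [0.08, -0.997, 0.0], [-0.0, -0.0, -1.0]]
ft_force: [1.0, 0.2, -0.5]
grip_width: 0.643
```

>>> step_arm --pt "-0.018 0.28 0 -0.009 1" --pt "-0.018 0.28 0 -0.009 1" --pt "-0.018 0.28 0 -0.009 1" --pt "-0.018 0.28 0 -0.009 1" --pt "-0.018 0.28 0 -0.009 1" --pt "-0.015 0.27 0 -0.009 1" --pt "0 0 0 0 1" --pt "0 0 0 0 1"

```text
time: 28.95
ee_pos: [0.5501, 0.2083, 0.0996]
tcp_rot: [[0.999, 0.04, -0.0], [0.04, -0.999, -0.001], [-0.001, 0.001, -1.0]]
ft_force: [0.2, -0.8, -2.0]
grip_width: 0.64
```

```bash
python3 - <<'E'
from h import *
st()
d=snap('side','s12.png'); up(d,280,350,180,260,7.5,'s12c.png')
d=snap('top','t12.png'); up(d,210,330,160,225,6,'t12c.png')
E
```

```text
t 28.95 p [550.1 208.3  99.6] yaw 2.29 F [ 0.2 -0.8 -2. ] w 54.4
```

View pics/s12c.png

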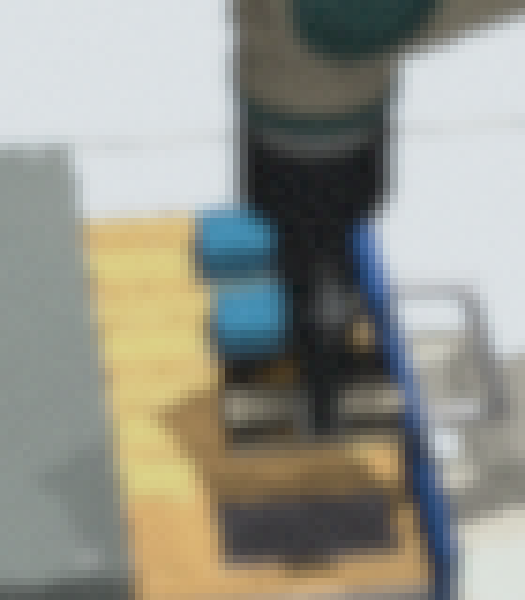

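View pics/t12c.png

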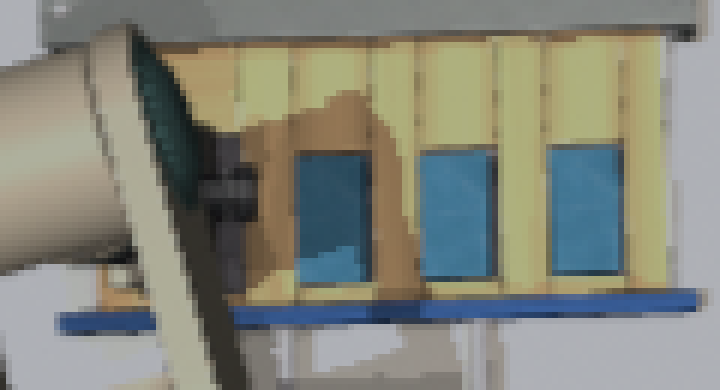

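```bash
python3 - <<'E'
from h import *
d=np.load('pics/s12.npz');a=np.radians(2.3)
R=np.array([[np.cos(a),-np.sin(a)],[np.sin(a),np.cos(a)]])
for z in (.092,.114):
  for k in(44,-44):
    print(z,k,proj(d,[[*(np.array([.5501,.2083])+R@[k/1e3,.028]),z]]).round(2))
print('finger',proj(d,[[*(np.array([.5501,.2083])+R@[0,.042]),.104]]))
cv2.imwrite('pics/s12d.png',cv2.resize(d['frame'][225:245,300:345,::-1],None,fx=16,fy=16,interpolation=cv2.INTER_NEAREST))
E
```

```text
0.092 44 [[310.96 240.65]]
0.092 -44 [[334.5  238.66]]
0.114 44 [[310.93 236.03]]
0.114 -44 [[334.64 234.05]]
finger [[323.3358684  239.56305744]]
```

View pics/s12d.png

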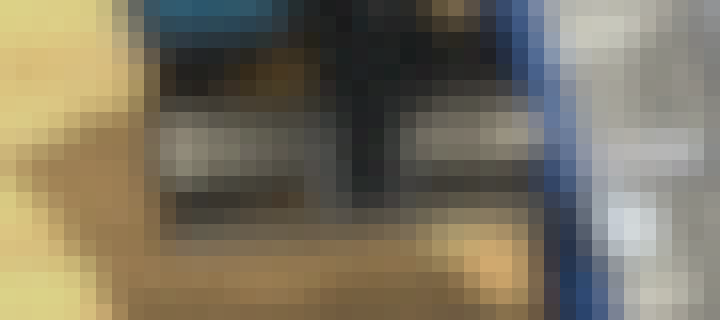

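>>> step_arm --pt "0.002 -0.003 -0.2 0 1" --pt "0 0 -0.15 0 1" --pt "0 0 -0.07 0 1" --pt "0 0 0 0 1" --pt "0 0 0 0 1"

```text
time: 29.55
ee_pos: [0.5515, 0.2068, 0.0377]
tcp_rot: [[0.999, 0.037, 0.001], [0.037, -0.999, 0.0], [0.001, -0.0, -1.0]]
ft_force: [-0.2, 0.2, -1.0]
grip_width: 0.645
```

```bash
python3 - <<'E'
from h import *
st()
E
```

```text
t 29.55 p [551.5 206.8  37.7] yaw 2.13 F [-0.2  0.2 -1. ] w 54.8
```

>>> step_arm --pt "-0.004 0.003 -0.03 0 1" --pt "0 0 -0.03 0 1" --pt "0 0 -0.02 0 1" --pt "0 0 -0.01 0 1" --pt "0 0 0 0 1"

```text
time: 30.05
ee_pos: [0.55, 0.2076, 0.0228]
tcp_rot: [[0.999, 0.038, -0.001], [0.038, -0.999, -0.0], [-0.001, 0.0, -1.0]]
ft_force: [-0.4, -0.4, -0.4]
grip_width: 0.64
```

```bash
python3 - <<'E'
from h import *
st()
E
```

```text
t 30.05 p [550.  207.6  22.8] yaw 2.18 F [-0.4 -0.4 -0.4] w 54.4
```

>>> step_arm --pt "0 0 -0.01 0 1" --pt "0 0 -0.008 0 1" --pt "0 0 0 0 1" --pt "0 0 0 0 1"

```text
time: 30.45
ee_pos: [0.5502, 0.2076, 0.0205]
tcp_rot: [[0.999, 0.038, 0.0], [0.038, -0.999, -0.0], [0.0, 0.0, -1.0]]
ft_force: [-1.0, -0.6, -0.2]
grip_width: 0.639
```

>>> step_arm --pt "0 0 0 0 0.25" --pt "0 0 0 0 0.25" --pt "0 0 0.1 0 0.25" --pt "0 0 0.2 0 0.25" --pt "0 0 0.2 0 0.3" --pt "-0.3 -0.1 0.1 0.1 0.4" --pt "-0.3 -0.2 0 0.1 0.5" --pt "-0.3 -0.2 0 0.18 0.5"

```text
time: 31.25
ee_pos: [0.4211, 0.1368, 0.112]
tcp_rot: [[0.942, 0.335, 0.002], [0.335, -0.942, 0.0], [0.002, 0.0, -1.0]]
ft_force: [-0.8, -0.4, 1.5]
grip_width: 0.501
```

>>> step_arm --pt "-0.2 -0.25 0 0.18 0.5" --pt "0 -0.25 0 0.18 0.5" --pt "0 -0.25 0 0.18 0.5" --pt "0 -0.25 0 0.18 0.5" --pt "0 -0.25 0 0.18 0.5" --pt "0 -0.1 0 0.18 0.5" --pt "0 0 0 0.18 0.5" --pt "0 0 0 0.18 0.5"

```text
time: 32.05
ee_pos: [0.3927, -0.0557, 0.1118]
tcp_rot: [[0.138, 0.99, 0.002], [0.991, -0.138, -0.0], [-0.0, 0.002, -1.0]]
ft_force: [-0.2, -0.2, -0.2]
grip_width: 0.503
```

```bash
python3 - <<'E'
from h import *
st()
d=snap('side','s13.png'); up(d,280,350,180,260,7.5,'s13c.png')
for o in wax(d,z=.044): print('side z44',*o)
d=snap('top','t13.png'); up(d,210,330,160,225,6,'t13c.png')
for o in wax(d,z=.044): print('z44',*o)
E
```

```text
t 32.05 p [392.7 -55.7 111.8] yaw 82.1 F [-0.2 -0.2 -0.2] w 42.7
side z44 [552.3 128.7] [553.7 129.8] [57.5 66.3] 174.8 [319. 232.]
z44 [494.5  95.5] [494.8  97.7] [ 10.7 361.4] 92.5 [273. 212.]
z44 [547.6 123.4] [547.5 123.3] [36.5 70.9] 2.2 [265. 196.]
z44 [551.   52.3] [550.8  52.5] [37.2 69.8] 1.8 [285. 195.]
z44 [554.1 -21.9] [553.7 -21.7] [38.4 69.4] 1.8 [307. 195.]
```

View pics/s13c.png

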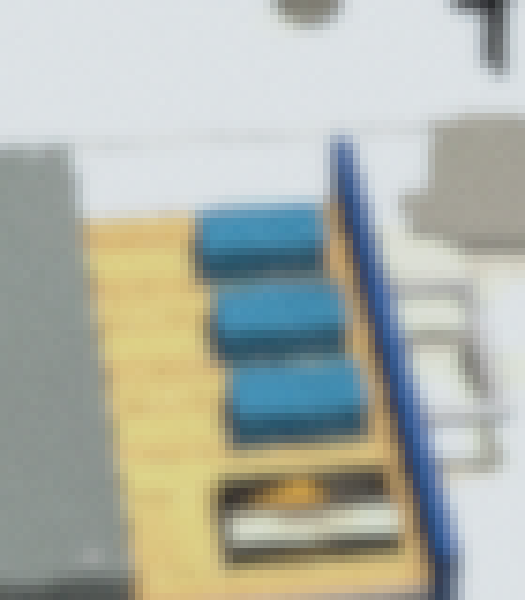

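View pics/t13c.png

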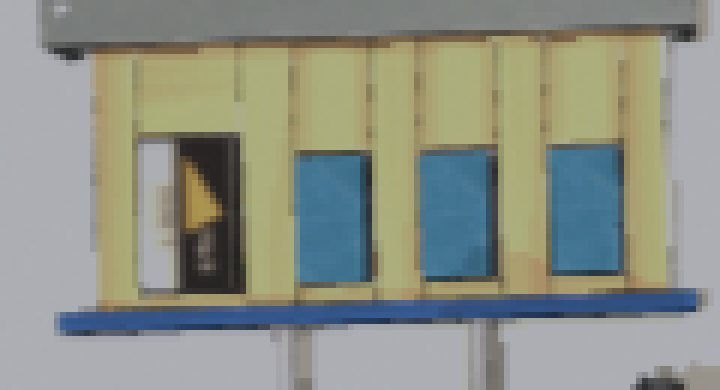

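View pics/t13.png

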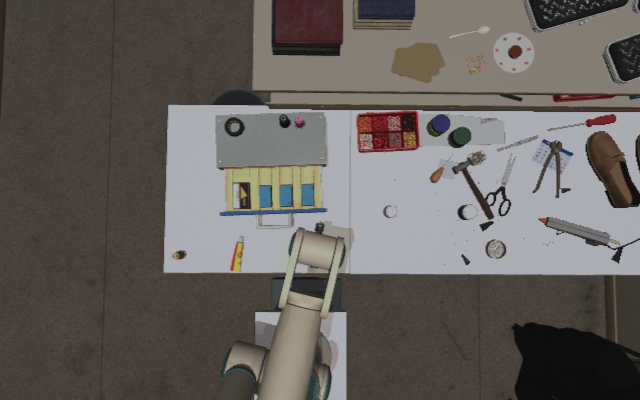

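```bash
python3 - <<'E'
from h import *
d=np.load('pics/s13.npz'); cv2.imwrite('pics/s13d.png',cv2.resize(d['frame'][203:258,300:340,::-1],None,fx=10,fy=10,interpolation=cv2.INTER_CUBIC))
# predicted corners for 4 seated items
a=np.radians(2.3);R=np.array([[np.cos(a),-np.sin(a)],[np.sin(a),np.cos(a)]])
t=np.load('pics/t13.npz')
for c,h,sz in (((549,124),32,(36,20)),((552,52),32,(36,20)),((555.2,-21),32,(36,20)),((551,207.5),22,(44,28))):
  P=[[*(np.array(c)/1e3+R@np.array([sx*sz[0],sy*sz[1]])/1e3),(12+h)/1e3] for sx,sy in((1,-1),(-1,-1),(-1,1),(1,1))]
  print(c,'side',((proj(d,P)-[300,203]+.5)*10).round(0).tolist())
E
```

```text
(549, 124) side [[106.0, 259.0], [284.0, 245.0], [300.0, 307.0], [118.0, 323.0]]
(552, 52) side [[84.0, 151.0], [257.0, 137.0], [272.0, 196.0], [96.0, 210.0]]
(555.2, -21) side [[63.0, 47.0], [231.0, 34.0], [245.0, 90.0], [74.0, 103.0]]
(551, 207.5) side [[95.0, 403.0], [320.0, 384.0], [344.0, 479.0], [113.0, 499.0]]
```

View pics/s13d.png

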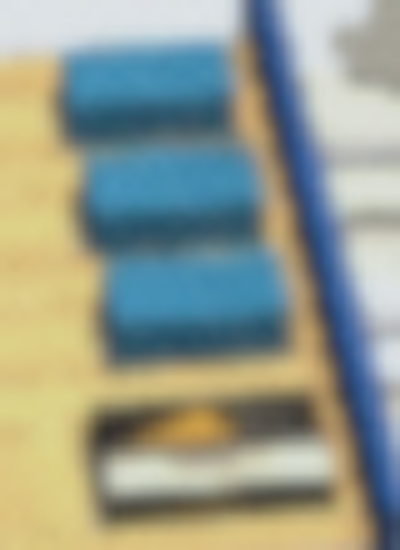

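>>> step_arm --pt "0.085 0.248 0 0.056 0.5" --pt "0.085 0.248 0 0.056 0.5" --pt "0.085 0.248 0 0.056 0.5" --pt "0.085 0.248 0 0.056 0.5" --pt "0 0 0 0 0.5" --pt "0 0 0 0 0.5"

```text
time: 32.75
ee_pos: [0.4434, 0.0943, 0.1109]
tcp_rot: [[-0.033, 0.999, 0.0], [0.999, 0.033, -0.0], [-0.0, 0.0, -1.0]]
ft_force: [0.1, -0.3, 1.2]
grip_width: 0.501
```

```bash
python3 - <<'E'
from h import *
st()
E
```

```text
t 32.75 p [443.4  94.3 110.9] yaw 91.87 F [ 0.1 -0.3  1.2] w 42.5
```

>>> step_arm --pt "0 0 -0.2 0.008 0.5" --pt "0 0 -0.2 0 0.5" --pt "0 0 -0.15 0 0.5" --pt "0 0 -0.02 0 0.5" --pt "0 0 0 0 0.5"

```text
time: 33.25
ee_pos: [0.4433, 0.093, 0.0253]
tcp_rot: [[-0.038, 0.999, -0.0], [0.999, 0.038, -0.0], [-0.0, -0.0, -1.0]]
ft_force: [-0.3, -0.5, 0.2]
grip_width: 0.501
```

>>> step_arm --pt "0 0 0 0 1" --pt "0 0 0 0 1" --pt "0 0 0 0 1" --pt "0 0 0 0 1" --pt "0 0 0 0 1" --pt "0 0 0 0 1"

```text
time: 33.85
ee_pos: [0.4444, 0.0937, 0.0264]
tcp_rot: [[-0.04, 0.999, 0.003], [0.999, 0.04, -0.0], [-0.0, 0.003, -1.0]]
ft_force: [-1.1, -1.0, 6.7]
grip_width: 0.095
```

>>> step_arm --pt "0.03 0.001 0 0 1" --pt "0.06 0.0025 0 0 1" --pt "0.08 0.0033 0 0 1" --pt "0.08 0.0033 0 0 1" --pt "0.08 0.0033 0 0 1" --pt "0.08 0.0033 0 0 1" --pt "0.08 0.0033 0 0 1" --pt "0.08 0.0033 0 0 1"

```text
time: 34.65
ee_pos: [0.5302, 0.0973, 0.0265]
tcp_rot: [[-0.04, 0.999, 0.002], [0.999, 0.04, -0.0], [-0.0, 0.002, -1.0]]
ft_force: [-2.2, -1.8, 6.0]
grip_width: 0.098
```

>>> step_arm --pt "0.08 0.0033 0 0 1" --pt "0.08 0.0033 0 0 1" --pt "0.06 0.0025 0 0 1" --pt "0.05 0.002 0 0 1" --pt "0.03 0.001 0 0 1" --pt "0 0 0 0 1"

```text
time: 35.25
ee_pos: [0.5755, 0.0991, 0.0265]
tcp_rot: [[-0.04, 0.999, 0.004], [0.999, 0.04, 0.0], [0.0, 0.004, -1.0]]
ft_force: [1.7, 0.1, 5.4]
grip_width: 0.096
```

```bash
python3 - <<'E'
from h import *
st()
d=snap('top','t14.png'); up(d,210,340,100,225,4.5,'t14c.png')
E
```

```text
t 35.25 p [575.5  99.1  26.5] yaw 92.28 F [1.7 0.1 5.4] w 8.1
```

View pics/t14c.png

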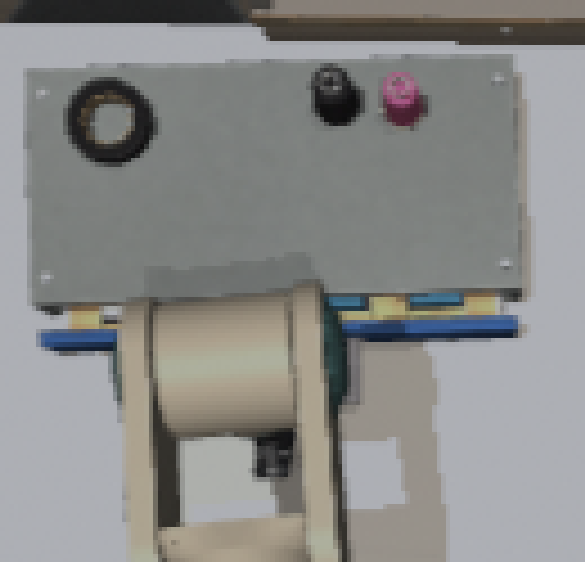

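>>> step_arm --pt "0.03 0.0012 0 0 1" --pt "0.03 0.0012 0 0 1" --pt "0.02 0.0008 0 0 1" --pt "0.02 0.0008 0 0 1" --pt "0.02 0.0008 0 0 1" --pt "0 0 0 0 1"

```text
time: 35.9
ee_pos: [0.5934, 0.0998, 0.0266]
tcp_rot: [[-0.04, 0.999, 0.004], [0.999, 0.04, 0.0], [-0.0, 0.004, -1.0]]
ft_force: [6.1, -0.3, 2.8]
grip_width: 0.096
```

>>> step_arm --pt "0.01 0.0004 0 0 1" --pt "0.01 0.0004 0 0 1" --pt "0 0 0 0 1" --pt "0 0 0 0 1"

```text
time: 36.3
ee_pos: [0.5937, 0.0999, 0.0264]
tcp_rot: [[-0.04, 0.999, -0.003], [0.999, 0.04, -0.0], [-0.0, -0.003, -1.0]]
ft_force: [-11.3, -1.5, 16.3]
grip_width: 0.097
```

Force has risen to −11 N, so the drawer is at its stop. I hold, release and lift clear.

>>> step_arm --pt "-0.005 0 0 0 1" --pt "0 0 0 0 1" --pt "0 0 0 0 0.6" --pt "0 0 0 0 0.6" --pt "0 0 0 0 0.6" --pt "0 0 0 0 0.6"

```text
time: 36.9
ee_pos: [0.5939, 0.0999, 0.0245]
tcp_rot: [[-0.04, 0.999, -0.001], [0.999, 0.04, -0.0], [-0.0, -0.001, -1.0]]
ft_force: [-0.4, 0.1, 0.1]
grip_width: 0.396
```

>>> step_arm --pt "0 0 0.1 0 0.6" --pt "0 0 0.15 0 0.6" --pt "0 0 0.2 0 0.6" --pt "0 0 0.2 0 0.5" --pt "-0.25 -0.15 0.1 0 0.5" --pt "-0.3 -0.15 0 0 0.5" --pt "-0.3 -0.15 0 0 0.5" --pt "-0.3 -0.2 0 0 0.5"

```text
time: 37.7
ee_pos: [0.424, 0.0046, 0.1384]
tcp_rot: [[-0.041, 0.999, 0.002], [0.999, 0.041, -0.0], [-0.0, 0.002, -1.0]]
ft_force: [-0.0, -1.0, 0.9]
grip_width: 0.499
```

>>> step_arm --pt "-0.1 -0.3 0 0 0.5" --pt "0 -0.3 0 0 0.5" --pt "0 -0.2 0 0 0.5" --pt "0 0 0 0 0.5" --pt "0 0 0 0 0.5"

```text
time: 38.2
ee_pos: [0.4107, -0.1154, 0.1383]
tcp_rot: [[-0.038, 0.999, 0.001], [0.999, 0.038, -0.0], [-0.0, 0.001, -1.0]]
ft_force: [1.3, -0.9, -0.0]
grip_width: 0.501
```

```bash
python3 - <<'E'
from h import *
st()
d=snap('top','t15.png'); up(d,210,330,100,225,4.8,'t15c.png')
for o in wax(d,z=.056): print(*o)
d=snap('side','s15.png'); up(d,240,350,180,280,6,'s15c.png')
E
```

```text
t 38.2 p [ 410.7 -115.4  138.3] yaw 92.2 F [ 1.3 -0.9 -0. ] w 42.6
[643.8 100.4] [643.7  96.5] [ 10.9 358.6] 92.4 [271. 168.]
```

View pics/t15c.png

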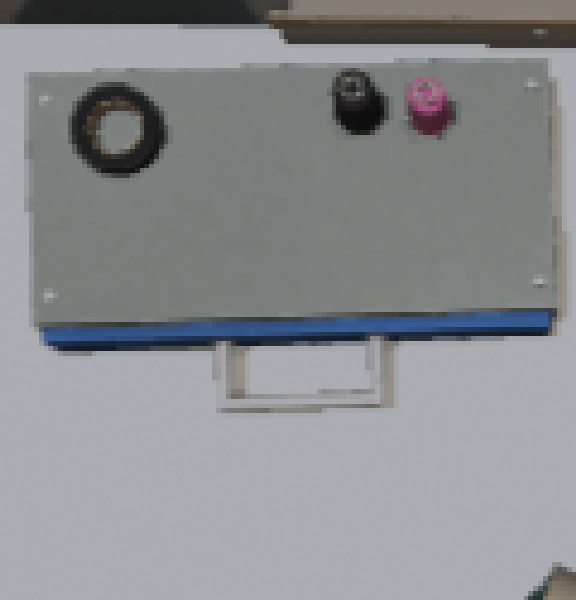

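View pics/t15.png

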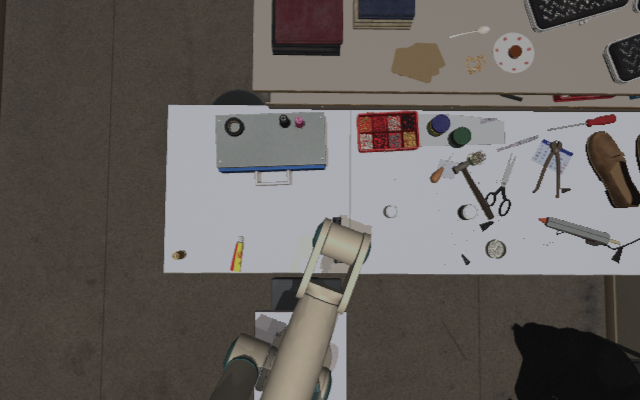

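View pics/s15c.png

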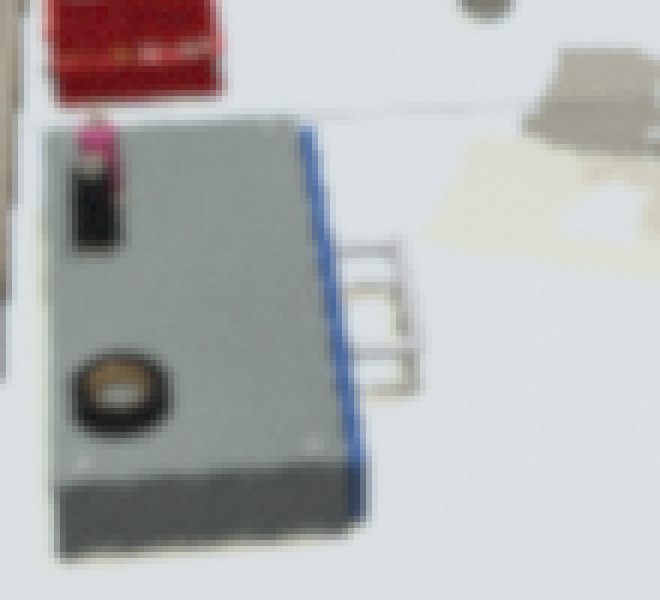

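```bash
python3 - <<'E'
from h import *
print(job_done()); st()
E
```

```text
the job is handed in; nothing more can be done
None
the job is handed in; nothing more can be done
```

The drawer is home with all three wax blocks and the needle carton in their pockets, and the job was handed in at about 38 s. It gave no verdict.

- **Drawer out:** I gripped the bar and pulled until the stop pushed back with about 37 N.
- **Seating:** Each item went down into its pocket with almost no force and stopped within about 1 mm of the expected seated height.
    - With the drawer still out, the top view put the wax blocks within about 2 mm of their pocket centres and square within about 0.03 rad.
    - The side view matched the predicted corners within about a pixel.
    - I judged the carton's position from its fit in the pocket in both pictures, with no separate measurement.
- **One disagreement:** Releasing the third block nudged the middle one about 2 mm sideways and turned it about 0.03 rad. It stayed seated and within limits.
- **Drawer closed:** I pushed at about 0.12 m/s, slower through the detent, until the reading rose to −11 N at the stop. The last picture shows the front panel flush with the unit after about 149.5 mm of travel.
- **Not seen after closing:** The blocks and carton were hidden inside the drawer, so I did not check them again.
- **Bystanders:** The pot, jar and spool look unmoved in the last picture, and the robot touched nothing at the end.

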